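Press a plug home with a bar-clamp press and back the jaw off

ROBOT

A 6-joint arm with a two-finger parallel gripper is mounted at the origin on the work surface. World frame = base frame: x ahead of the robot, y to its left, z up, the work surface at z = 0. Lengths are in m, angles in degrees, forces in N, time in s.
With the tool pointing down it reaches from about 0.25 to 0.725 m from the base axis. Payload 9.7 kg.
Tool frame: the origin (TCP) lies at the very end of the fingers, on their centre line; the grasp point (between the pads) lies 19 mm behind it; x points along the fingers, z is the direction in which the jaws open and shut, and the axes are right-handed (so a half turn about x gives the same grasp; the last joint's range is limited). The gripper opens to 85 mm and grips with 20 to 120 N. Pads are 22 mm wide; open, the fingers measure 114 mm over their backs; the gripper's body (76 mm by 85 mm) begins 54 mm behind the grasp point. The pads swing forward as they close: fully open they stand 13 mm farther back than shut.
Start: joints at [-64.4, 4.979, 10.078, 95.1, 0, 90], TCP at [0.238, -0.496, 0.231] pointing down, gripper open.
Joint ranges: [-179.16, 179.16], [-48.56, 103.87], [-65.8, 70.77], [-126.05, 130.52], [-82.76, 87.17], [-180, 180]. Speed limits (degrees/s): [127.2, 127.2, 147.25, 180, 180, 180].

INTERFACE

Orientations are given as [roll, pitch, yaw] about the fixed x, y, z axes, in that order (R = Rz(yaw) Ry(pitch) Rx(roll)).
In Python, from workcell import sensors, vision, job_done gives the robot as it stands.
- The arm moves only by the tool carry_out, never from a script. Its argument "increments" is a list of rows, each a list of 7 numbers: the turn, a rotation vector about the tool's x, y, z in degrees, then the shift along the tool's x, y, z in mm, then the opening in per cent of the stroke, from 0 (shut) to 100 (fully open). A call has 1 to 12 rows; each row shifts and turns the commanded pose from where the row before left it, along the tool's axes as they then stand; what a row does not reach is not made up. A row lasts 1/8 s, in which the tool goes at most 62.5 mm and 10.7 degrees, less where a joint would pass 70% of its speed; a pose out of reach is approached as far as the arm can. A call is refused whole if a number of a shift passes 62.5 or a number of a turn 10.7, either way. A call with a gripper value outside its range is refused whole. The fingers move at their own pace and stop on an object; "squeeze" is the grip in N (left out, the last holds). Time passes only in rows, so rows that do not move let the fingers close. It gives the time, the measured TCP pose, the force and the opening at its end, in the units of the state.
- sensors.get_obs(): the state, without advancing time (a new reading comes with each control period).
- vision.camera(name): name is "scene" or "top"; returns the picture (384x512x3 uint8, red, green, blue); there is no depth.
- vision.calibration(name): a dict with "camera_matrix" (3x3 intrinsics, pixels), "dist" ([k1, k2, p1, p2, k3] as OpenCV has them; the pictures are not rectified), "extrinsics" (4x4, takes a point from world to camera coordinates). Camera axes: x right, y up, looking along -z (the intrinsics and any distortion apply to the point x, -y, -z); pixel columns grow to the right and rows downward; lengths in m; the calibration is good to about 2 mm. A picture is of the moment at which its call begins. calibration takes no time and is no camera call.
- job_done(): hands the job in, once; it reports no verdict.
The state is a dict: "time": time; "q": joint angles; "qd": joint speeds; "joint_efforts": joint torques, N m; "ee_pos": TCP position; "tcp_rot": TCP orientation; "wrist_force": force on the tool from outside, world axes, zero at the start; "torque": the same for the moment, N m; "opening": finger opening in m.
Only numpy, scipy, OpenCV 4.12 (cv2) and the standard library are available. Lean on these libraries where they do the work, as an engineer would, in place of code of your own. Each camera call takes 0.05 s, during which the arm holds its last target.

TASK

Pump the clamp press's trigger until its jaw has pushed the brass plug fully home, collar flush on the holder, and bears on it firmly for a moment without crushing it. Then hold the release lever down, slide the head all the way back to its stop and let everything go. Handle the press gently and leave the other things on the deck where they are.

Things in the scene. Friction and masses are not known exactly. Their poses are not given: they have to be found in the camera images.
- press: Clamp press fixed to the deck: aluminium base plate 350 x 120 x 12 mm (x -235 to 115), toothed bar, black sliding head, holder block (x 40 to 78, 44 wide, top z 105), fixed jaw (x 78 to 98, top z 105). Origin on the deck under the bar; x along the bar towards the holder = forward, z up; mm below are in this frame, y 0 on the bar. Pushing any part with over 35 N is rough.
- rack: Toothed steel bar, 10 mm wide, tooth roots at z 60; origin and axes as the press. The teeth (4 mm apart) let the head go forward only, unless the release lever is held down.
- head (a joint): Travel of the sliding head along the bar, m: 0 = fully back at its stop, grows forward, 0.080 at most. Freed, it slides with about 3 N. Its side plates span y -18 to 18, top z 85, with ears to z 107 round the trigger's pivot.
- trigger_pivot (a point): Pivot axis (along y) of the trigger, at x -130 + travel, z 95.5. The trigger is a dark steel lever on top of the head, sloping up forward from here at 0.55 rad at rest; pressed down it swings 0.5 rad. Its press face is 50 mm long, 32 mm wide. A spring lifts it again; let it come fully up before the next stroke.
- trigger_pad (a point): Where to press: middle of the trigger's top press face, 75 mm from the pivot; z 135 at rest. In a stroke it goes 36 mm down and 11 mm forward on the head, and the head goes 8 to 14 mm forward, so go 33 mm down and 20 mm forward together. First third idle. Push at rest: 3 to 8 N moving freely, 8 to 12 N pushing the plug in, then stiffening about 2 N per mm once home; 13.5 to 18 N there, at rest, is a firm push.
- jaw_pad: Square rubber jaw pad 26 x 26 mm on the front of the head, sprung back into it at 9 N per mm. Origin at the middle of its front face: x -35 + travel, z 78 when unloaded. It pushes the plug's dome with about twice the force on the trigger, less its spring (3 to 5 N). Firmly home means a pad force over 20 N; over 45 N crushes the plug's seat.
- plug: Brass plug with a round collar (27 mm across, 5 mm thick) and domed outer end, started in the holder's bore, axis along the press's x at z 78. Origin at the middle of the collar's inner face, 16 mm from the dome's end. It starts 8 to 14 mm out; about 12 N slides it in. Home: collar flush on the holder's face.
- holder_face (a point): Middle of the holder block's face that the collar must lie on (x 40, z 78), axes as the press.
- release_pad (a point): Middle of the top of the release lever's thumb plate, behind the head: dark steel, 42 mm long, 40 wide, nearly level, at rest at x -221 + travel, z 80. Pivot 48 mm ahead and 24 mm below. Full press is 0.2 rad: 9 mm down and 5 mm back, 3 to 6 N; 7 mm down frees the ratchet. Springs up when let go. Keep it down while dragging the head back.
- release_lip (a point): Top middle of the front face of the lip along the thumb plate's rear edge, 14 mm high, 19 mm behind the plate's middle: a finger on the plate drags the head back by it.
- spare_plug: Bystander, loose: brass spare plug standing on the press's base plate, collar 27 mm across, 28 mm tall; leave alone.
- seal_ring: Bystander, loose: steel ring on the press's base plate, 32 mm across, 6 mm tall; leave alone.
- wrench: Bystander, loose: wrench lying on the deck on the robot's side of the press; leave alone.
- screwdriver: Bystander, loose: screwdriver lying on the deck beyond the press; leave alone.
- jar: Bystander, loose: amber jar with white lid, 56 mm across, 70 mm tall; leave alone.
- sample_tray: Bystander, loose: white open tray 110 x 170 x 30 mm; leave alone.
- glove_box: Bystander, loose: cardboard box 130 x 230 x 75 mm; leave alone.

How it is judged:
By the outcome, as a careful person would: the job done as asked, in the order asked, and still so for the second after the job is handed in, with the robot touching nothing.
It also fails if it takes over 61 s, if anything falls off the work surface, if the arm or the gripper's body presses on something with over 40 N, if the wrist force passes 120 N, or if a joint passes its speed limit or range.

## Working session

There is one attempt and no reset: what is moved stays moved. The work goes in short steps, Python scripts to look and compute and a tool call to move; the robot and the scene stay as the last step left them, time stands still between calls to the robot, and variables do not carry over. Pictures are saved under pics/ and viewed, and the job is handed in when it is done.

Besides the shell and the picture viewer there is one more tool, called after ">>>" by a JSON object that holds its "method" and its "body", one argument or row to a line. carry_out: Moves the arm, as the interface text tells. Its arguments: {"type":"object","properties":{"increments":{"type":"array"},"squeeze":{"type":"number"}},"required":["increments"]}

```bash
mkdir -p pics; ls; python3 - <<'E'
from workcell import sensors, vision
import cv2
print(sensors.get_obs())
for n in("scene","top"):
    im=vision.camera(n); cv2.imwrite(f"pics/{n}0.png",im[:,:,::-1]); c=vision.calibration(n); print(n,c)
E
```

```text
pics
{'time': 0.0, 'q': array([-6.44006872e+01,  5.01230895e+00,  1.00334373e+01,  9.50987157e+01,
        1.29166089e-03,  9.00012952e+01]), 'qd': array([ 0.02241579,  0.04333154, -0.0387832 ,  0.07461198,  0.02984255,
        0.01943185]), 'joint_efforts': array([-1.45513523e-04, -5.20381308e+01,  4.64808047e+01,  1.61599758e-02,
       -2.91607898e-05,  1.10323919e-05]), 'ee_pos': array([ 0.23754859, -0.49580254,  0.23056236]), 'tcp_rot': array([179.04753326,  89.92240193, 114.64555001]), 'wrist_force': array([ 0.04019345, -0.77983618,  0.41041554]), 'torque': array([-0.0403972 ,  0.00529985,  0.00253433]), 'opening': 0.08535481742624637}
scene {'camera_matrix': array([[366.58556684,   0.        , 255.58183142],
       [  0.        , 366.58556684, 190.9436367 ],
       [  0.        ,   0.        ,   1.        ]]), 'dist': array([-0.12026854,  0.        ,  0.        ,  0.        ,  0.        ]), 'extrinsics': array([[ 0.74182074,  0.670575  , -0.00558175, -0.60601678],
       [-0.46740772,  0.52300053,  0.71274152,  0.11961249],
       [ 0.4808659 , -0.52611749,  0.70140457, -1.25407605],
       [ 0.        ,  0.        ,  0.        ,  1.        ]])}
top {'camera_matrix': array([[410.67046845,   0.        , 254.05464361],
       [  0.        , 410.67046845, 191.61941128],
       [  0.        ,   0.        ,   1.        ]]), 'dist': array([0.03462178, 0.        , 0.        , 0.        , 0.        ]), 'extrinsics': array([[-0.00896279, -0.99993102, -0.00759118,  0.20468697],
       [ 0.99619982, -0.00958654,  0.08656801, -0.60517066],
       [-0.08663481, -0.00678644,  0.99621702, -1.04238442],
       [ 0.        ,  0.        ,  0.        ,  1.        ]])}
```

View pics/scene0.png

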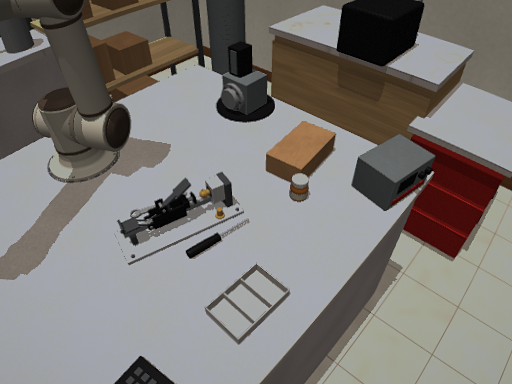

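View pics/top0.png

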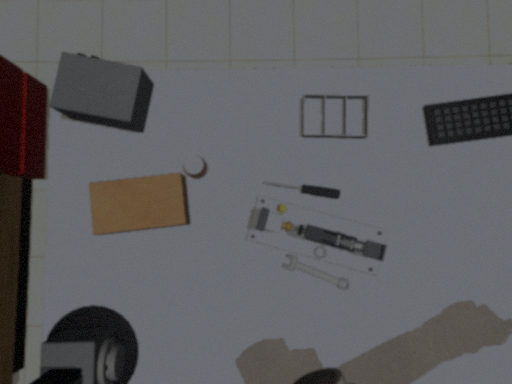

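The scene view shows the press around (180,215) and the top view around (315,235). Forward points left in the top view, which is +y. I'll enlarge both.

```bash
python3 - <<'E'
import cv2
a=cv2.imread("pics/top0.png")[180:300,230:400]; a=cv2.convertScaleAbs(a,alpha=1.8); cv2.imwrite("pics/topc.png",cv2.resize(a,None,fx=4.7,fy=4.7,interpolation=cv2.INTER_CUBIC))
a=cv2.imread("pics/scene0.png")[165:270,105:260]; a=cv2.convertScaleAbs(a,alpha=1.3);cv2.imwrite("pics/scc.png",cv2.resize(a,None,fx=5,fy=5,interpolation=cv2.INTER_CUBIC))
E
```

```text
(no output)
```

View pics/topc.png

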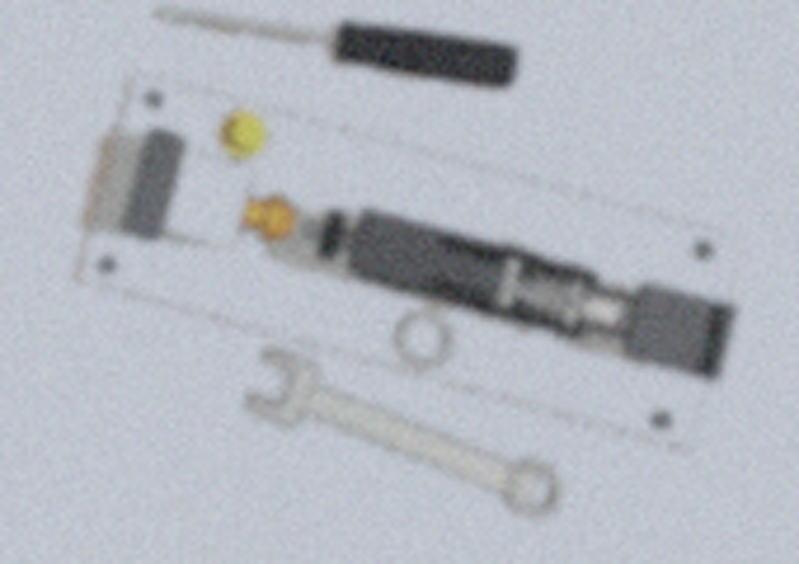

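View pics/scc.png

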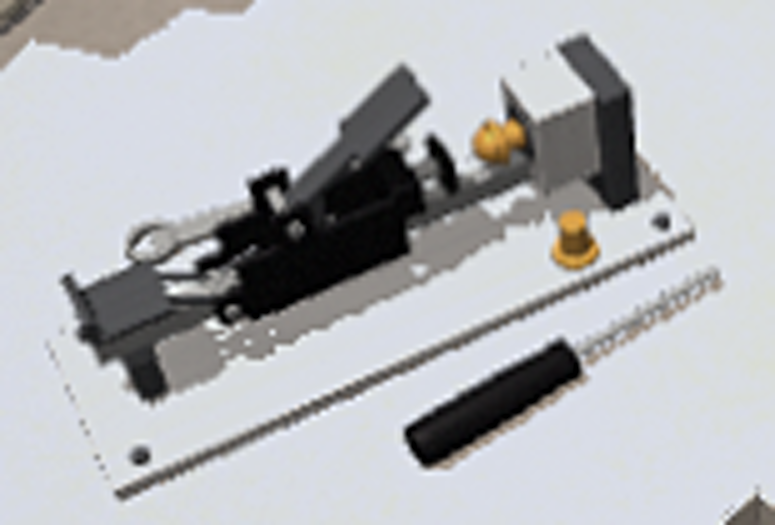

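```bash
cat > h.py <<'E'
import numpy as np, cv2
from workcell import sensors, vision
def ray(cam,px):
    c=vision.calibration(cam); K,d,E=c["camera_matrix"],c["dist"],c["extrinsics"]
    u=cv2.undistortPoints(np.array([[px]],float),K,d)[0,0]
    v=np.array([u[0],-u[1],-1.]); R,t=E[:3,:3],E[:3,3]
    return -R.T@t, R.T@v
def onz(cam,px,z):
    o,v=ray(cam,px); return o+v*(z-o[2])/v[2]
def tri(p1,p2):
    o1,v1=ray("scene",p1);o2,v2=ray("top",p2)
    A=np.stack([v1,-v2],1); s=np.linalg.lstsq(A,o2-o1,rcond=None)[0]
    a,b=o1+s[0]*v1,o2+s[1]*v2; return (a+b)/2,np.linalg.norm(a-b)
def proj(cam,P):
    c=vision.calibration(cam); K,d,E=c["camera_matrix"],c["dist"],c["extrinsics"]
    P=np.atleast_2d(P); X=P@E[:3,:3].T+E[:3,3]; X=X*[1,-1,-1]
    return cv2.projectPoints(X,np.zeros(3),np.zeros(3),K,d)[0][:,0]
E
python3 - <<'E'
from h import *
T=lambda x,y:((x+.5)/4.7+230-.5,(y+.5)/4.7+180-.5)
S=lambda x,y:((x+.5)/5+105-.5,(y+.5)/5+165-.5)
tp={(115,-60):T(130,72),(115,60):T(75,282),(-235,60):T(690,452),(-235,-60):T(737,228)}
sp={(115,-60):S(692,232),(-235,-60):S(118,490),(-235,60):S(45,340)}
for n,ps in(("top",tp),("scene",sp)):
    L=np.array([k for k in ps])/1000.; W=np.array([onz(n,p,.012)[:2] for p in ps.values()])
    lm,wm=L.mean(0),W.mean(0); a=(L-lm)@np.array([1,1j]); b=(W-wm)@np.array([1,1j])
    th=np.angle(np.vdot(a,b)); R=np.array([[np.cos(th),-np.sin(th)],[np.sin(th),np.cos(th)]])
    o=wm-R@lm; print(n,np.degrees(th),o,"scale",np.abs(np.vdot(a,b))/np.vdot(a,a).real,"\n",np.round((W-o-L@R.T)*1000,1))
for k,p in {"fs-":T(153,98),"fs+":T(107,264),"bs-":T(703,249),"bs+":T(660,419)}.items(): print(k,onz("top",p,.014))
for k,p in {"fs-":S(661,221),"bs-":S(141,455)}.items(): print(k,onz("scene",p,.014))
E
```

```text
top 74.70101897769985 [0.51069043 0.09644629] scale 0.9993554249886244 
 [[ 0.6 -0.8]
 [-0.5 -0.7]
 [-3.2  0.1]
 [ 3.1  1.4]]
scene 73.81521221125786 [0.51379648 0.09299907] scale 0.985722691474701 
 [[-0.9 -3.4]
 [ 0.3  3.8]
 [ 0.6 -0.4]]
fs- [0.58463882 0.17803306 0.014     ]
fs+ [0.49251808 0.20457216 0.014     ]
bs- [ 0.49821894 -0.12498956  0.014     ]
bs+ [ 0.40569884 -0.09805945  0.014     ]
fs- [0.58466688 0.17633622 0.014     ]
bs- [ 0.49827451 -0.12488146  0.014     ]
```

```bash
cat >> h.py <<'E'
YAW=np.radians(74.0); O=np.array([.5116,.0971,0])
RP=np.array([[np.cos(YAW),-np.sin(YAW),0],[np.sin(YAW),np.cos(YAW),0],[0,0,1]])
def loc(W): return (np.asarray(W)-O)@RP*1000
def wor(L): return np.asarray(L)/1000.@RP.T+O
E
python3 - <<'E'
from h import *
T=lambda x,y:((x+.5)/4.7+230-.5,(y+.5)/4.7+180-.5)
S=lambda x,y:((x+.5)/5+105-.5,(y+.5)/5+165-.5)
def t(n,x,y,z): print("T",n,np.round(loc(onz("top",T(x,y),z/1000)),1))
def s(n,x,y,z): print("S",n,np.round(loc(onz("scene",S(x,y),z/1000)),1))
t("plate front+",626,355,80);t("plate front-",640,284,80);t("lip rear-",735,305,92);t("lip rear+",717,380,92)
t("trig front -",365,210,155);t("trig front+",352,270,155)
t("pad front",322,235,91);t("dome",298,218,78);t("holder face",244,222,105)
t("fj+",158,238,105);t("fj-",186,134,105);t("fixjaw back",95,185,105)
s("plate front-",178,297,80);s("lip",62,275,92);s("dome",478,140,78)
s("trig front+ ",403,63,155);s("trig front-",430,100,155);s("trig rear-",330,190,120); s("holder top",503,78,105)
print(tri(S(415,80),T(358,240))[0], loc(tri(S(415,80),T(358,240))[0]))
for n in("ring",),: pass
t("ring",423,340,15);t("spare",243,135,40)
E
```

```text
T plate front+ [-173.3   19.6   80. ]
T plate front- [-171.4  -17.7   80. ]
T lip rear- [-217.3  -19.9   92. ]
T lip rear+ [-217.5   19.4   92. ]
T trig front - [-16.  -13.6 155. ]
T trig front+ [-17.3  15.9 155. ]
T pad front [-5.3  2.2 91. ]
T dome [ 7.8 -3.3 78. ]
T holder face [ 36.    6.8 105. ]
T fj+ [ 76.   26.3 105. ]
T fj- [ 76.3 -28.6 105. ]
T fixjaw back [114.1   8.9 105. ]
S plate front- [-169.1  -16.9   80. ]
S lip [-217.4   18.2   92. ]
S dome [13.5  5.9 78. ]
S trig front+  [-21.5   3.1 155. ]
S trig front- [-21.2 -29.9 155. ]
S trig rear- [-81.2 -27.2 120. ]
S holder top [ 37.1  16.3 105. ]
[0.50587538 0.08036784 0.14282909] [-17.66190336   0.8908489  142.82908771]
T ring [-81.1  41.4  15. ]
T spare [ 45.2 -39.8  40. ]
```

```bash
cat >> h.py <<'E'
from scipy.spatial.transform import Rotation as Ro
def Rt(o): return Ro.from_euler("xyz",o["tcp_rot"],degrees=True).as_matrix()
def st():
    o=sensors.get_obs(); R=Rt(o); print("t",round(o["time"],2),"loc",np.round(loc(o["ee_pos"]),1),"F press",np.round(o["wrist_force"]@RP,1),"open",round(o["opening"],4),"q",np.round(o["q"],0)); return o,R
def togo(L,tgtR=None):
    o,R=st(); d=wor(L)-o["ee_pos"]; print("tool shift mm",np.round(R.T@d*1000,1))
    # desired: tool x down, tool y = +-press x
    for sgn in(1,-1):
        y=sgn*RP[:,0]; x=np.array([0,0,-1.]); Rg=np.stack([x,y,np.cross(x,y)],1)
        print("turn",sgn,np.round(np.degrees(Ro.from_matrix(R.T@Rg).as_rotvec()),2))
    print("tool axes in press:",np.round(RP.T@R,3).tolist())
E
python3 -c "
from h import *
togo([-50,0,165])"
```

```text
t 0.1 loc [-645.5  100.   230.7] F press [ 0.7  0.1 -0.3] open 0.0857 q [-64.   5.  10.  95.  -0.  90.]
tool shift mm [  66.1  470.1 -378.9]
turn 1 [-4.84e+01 -6.00e-02 -3.00e-02]
turn -1 [ 1.316e+02 -3.000e-02  8.000e-02]
tool axes in press: [[0.001, 0.664, -0.748], [0.001, -0.748, -0.664], [-1.0, -0.0, -0.001]]
```

>>> {"method": "carry_out", "body": {
  "increments": [
    [0,0,0,0,39,-31.5,0],
    [0,0,0,0,39,-31.5,0],
    [0,0,0,0,39,-31.5,0],
    [0,0,0,0,39,-31.5,0],
    [0,0,0,0,39,-31.5,0],
    [0,0,0,0,39,-31.5,0],
    [0,0,0,0,39,-31.5,0],
    [0,0,0,0,39,-31.5,0],
    [0,0,0,0,39,-31.5,0],
    [0,0,0,0,39,-31.5,0],
    [0,0,0,0,39,-31.5,0],
    [0,0,0,0,39,-31.5,0]
  ]
}}

```text
time: 1.6
ee_pos: [0.4968, 0.0488, 0.231]
tcp_rot: [-88.4, 90.0, -152.8]
wrist_force: [1.1, -0.2, -0.7]
opening: 0.0002
```

>>> {"method": "carry_out", "body": {
  "increments": [
    [-9.7,0,0,0,0,0,0],
    [-9.7,0,0,0,0,0,0],
    [-9.7,0,0,0,0,0,0],
    [-9.7,0,0,0,0,0,0],
    [-9.6,0,0,0,0,0,0],
    [0,0,0,0,0,0,0]
  ]
}}

```text
time: 2.35
ee_pos: [0.4963, 0.0471, 0.231]
tcp_rot: [-160.7, 90.0, -176.7]
wrist_force: [-0.4, 0.1, -0.3]
opening: 0.0001
```

```bash
python3 -c "
from h import *
togo([-50,0,150])
for n in('scene','top'):
    im=vision.camera(n)[:,:,::-1]; cv2.imwrite(f'pics/{n}1.png',im)
a=cv2.imread('pics/scene1.png')[125:270,95:260];b=cv2.imread('pics/top1.png')[180:300,230:400]
f=lambda a:cv2.resize(a,(400,300*1),interpolation=cv2.INTER_CUBIC)
cv2.imwrite('pics/c1.png',np.hstack([f(a),f(cv2.convertScaleAbs(b,alpha=1.8))]))
"
```

```text
t 2.35 loc [-52.3   1.  231. ] F press [-0.   0.4 -0.3] open 0.0001 q [  5.  -2.   3.  95.   0. 111.]
tool shift mm [81.   2.3  1. ]
turn 1 [-0.07 -0.03  0.01]
turn -1 [1.7993e+02 2.0000e-02 5.0000e-02]
tool axes in press: [[-0.0, 1.0, -0.001], [0.001, -0.001, -1.0], [-1.0, -0.0, -0.001]]
```

View pics/c1.png

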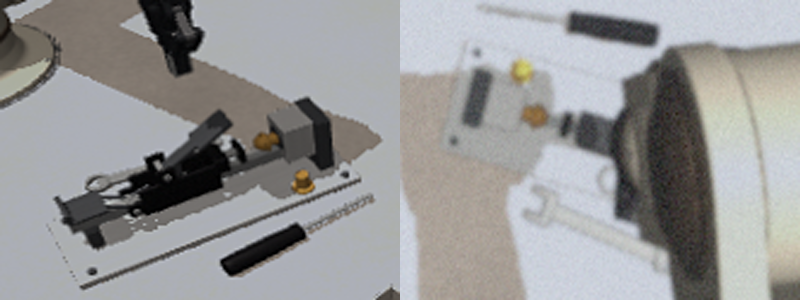

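>>> {"method": "carry_out", "body": {
  "increments": [
    [0,0,0,25,1,0,0],
    [0,0,0,30,1,0,0],
    [0,0,0,25,0,0,0],
    [0,0,0,4,0,0,0],
    [0,0,0,3,0,0,0],
    [0,0,0,2,0,0,0],
    [0,0,0,2,0,0,0],
    [0,0,0,0,0,0,0]
  ]
}}

```text
time: 3.45
ee_pos: [0.497, 0.049, 0.1405]
tcp_rot: [26.3, 90.0, 10.3]
wrist_force: [-1.1, -0.1, 1.0]
opening: -0.0001
```

```bash
python3 -c "
from h import *
st()"
```

```text
t 3.45 loc [-50.2   0.8 140.5] F press [-0.4  1.1  1. ] open -0.0001 q [  6.  -3.  -8.  85.   0. 112.]
```

>>> {"method": "carry_out", "body": {
  "increments": [
    [0,0,0,2,0,0,0],
    [0,0,0,2,0,0,0],
    [0,0,0,2,0,0,0],
    [0,0,0,0,0,0,0]
  ]
}}

```text
time: 3.95
ee_pos: [0.4968, 0.049, 0.134]
tcp_rot: [-155.8, 90.0, -171.8]
wrist_force: [-0.4, 0.5, -0.5]
opening: -0.0001
```

```bash
python3 -c "
from h import *
st()"
```

```text
t 3.95 loc [-50.3   1.  134. ] F press [ 0.4  0.6 -0.5] open -0.0001 q [  6.  -3.  -9.  84.  -0. 112.]
```

>>> {"method": "carry_out", "body": {
  "increments": [
    [0,0,0,2,0,0,0],
    [0,0,0,2,0,0,0],
    [0,0,0,0,0,0,0]
  ]
}}

```text
time: 4.32
ee_pos: [0.497, 0.049, 0.1304]
tcp_rot: [17.9, 90.0, 1.9]
wrist_force: [0.4, -0.6, 3.0]
opening: -0.0001
```

>>> {"method": "carry_out", "body": {
  "increments": [
    [0,0,0,2,0,0,0],
    [0,0,0,0,0,0,0]
  ]
}}

```text
time: 4.58
ee_pos: [0.497, 0.049, 0.1283]
tcp_rot: [17.2, 90.0, 1.2]
wrist_force: [0.1, -0.5, 2.8]
opening: -0.0001
```

```bash
python3 -c "
from h import *
st()
cv2.imwrite('pics/s2.png',cv2.resize(vision.camera('scene')[125:270,95:260,::-1],(800,600),interpolation=cv2.INTER_CUBIC))"
```

```text
t 4.58 loc [-50.2   0.8 128.3] F press [-0.5 -0.2  2.8] open -0.0001 q [  6.  -3.  -9.  84.  -0. 112.]
```

View pics/s2.png

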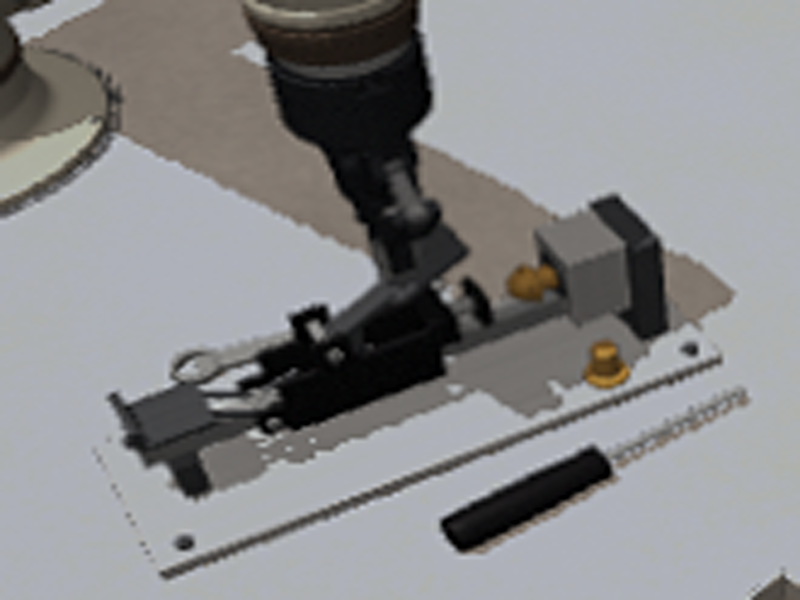

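>>> {"method": "carry_out", "body": {
  "increments": [
    [0,0,0,-9,0,0,0],
    [0,0,0,0,6,0,0],
    [0,0,0,3,0,0,0]
  ]
}}

```text
time: 5.0
ee_pos: [0.4989, 0.0553, 0.1344]
tcp_rot: [39.2, 90.0, 23.3]
wrist_force: [1.0, 0.7, 2.5]
opening: 0.0003
```

```bash
python3 -c "
from h import *
st()"
```

```text
t 5.0 loc [-43.7   0.7 134.4] F press [ 1.  -0.8  2.5] open 0.0003 q [  6.  -2.  -8.  84.   0. 112.]
```

>>> {"method": "carry_out", "body": {
  "increments": [
    [0,0,0,3,1,0,0],
    [0,0,0,3,1,0,0],
    [0,0,0,3,1.5,0,0],
    [0,0,0,3,2,0,0],
    [0,0,0,3,2,0,0],
    [0,0,0,3,2,0,0],
    [0,0,0,3,2,0,0],
    [0,0,0,3,2,0,0],
    [0,0,0,3,2,0,0],
    [0,0,0,3,2,0,0],
    [0,0,0,2,2,0,0],
    [0,0,0,0,0,0,0]
  ]
}}

```text
time: 6.5
ee_pos: [0.5041, 0.0737, 0.1024]
tcp_rot: [32.9, 90.0, 16.9]
wrist_force: [0.4, 0.6, 5.5]
opening: 0.0
```

```bash
python3 -c "
from h import *
st()
cv2.imwrite('pics/s3.png',cv2.resize(vision.camera('scene')[125:270,95:260,::-1],(800,600),interpolation=cv2.INTER_CUBIC))"
```

```text
t 6.5 loc [-24.5   0.7 102.4] F press [ 0.7 -0.2  5.5] open 0.0 q [  8.  -1. -10.  81.   0. 114.]
```

View pics/s3.png

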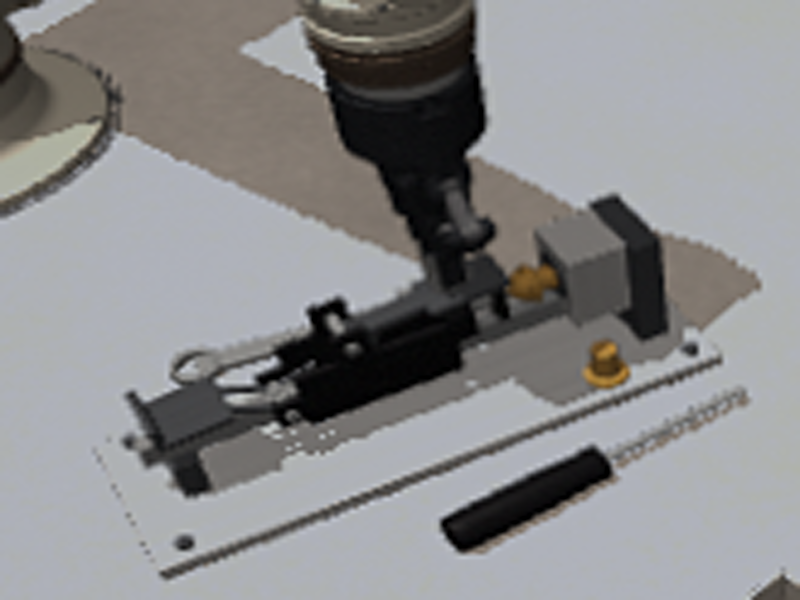

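>>> {"method": "carry_out", "body": {
  "increments": [
    [0,0,0,-6,-1,0,0],
    [0,0,0,-8,-2,0,0],
    [0,0,0,-8,-2,0,0],
    [0,0,0,-8,-3,0,0],
    [0,0,0,-6,-2,0,0],
    [0,0,0,0,0,0,0]
  ]
}}

```text
time: 7.3
ee_pos: [0.5014, 0.0639, 0.1387]
tcp_rot: [46.2, 90.0, 30.1]
wrist_force: [0.9, 0.5, -0.7]
opening: -0.0003
```

```bash
python3 -c "
from h import *
st()
cv2.imwrite('pics/s4.png',cv2.resize(vision.camera('scene')[165:270,105:260,::-1],None,fx=5,fy=5,interpolation=cv2.INTER_CUBIC))"
```

```text
t 7.3 loc [-34.7   0.6 138.7] F press [ 0.7 -0.8 -0.7] open -0.0003 q [  7.  -2.  -7.  85.   0. 113.]
```

View pics/s4.png

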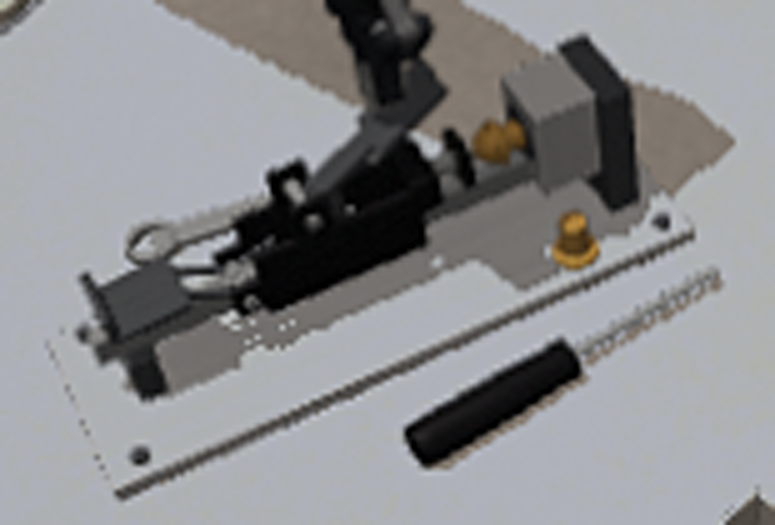

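>>> {"method": "carry_out", "body": {
  "increments": [
    [0,0,0,5,0,0,0],
    [0,0,0,4,1,0,0],
    [0,0,0,3,1.5,0,0],
    [0,0,0,3,2,0,0],
    [0,0,0,3,2,0,0],
    [0,0,0,3,2,0,0],
    [0,0,0,3,2,0,0],
    [0,0,0,3,2,0,0],
    [0,0,0,3,2,0,0],
    [0,0,0,3,2,0,0],
    [0,0,0,3,2,0,0],
    [0,0,0,0,0,0,0]
  ]
}}

```text
time: 8.85
ee_pos: [0.5062, 0.0812, 0.1023]
tcp_rot: [-81.1, 89.9, -97.1]
wrist_force: [-1.9, -5.6, 7.4]
opening: 0.0001
```

```bash
python3 -c "
from h import *
st()
cv2.imwrite('pics/s5.png',cv2.resize(vision.camera('scene')[165:270,105:260,::-1],None,fx=5,fy=5,interpolation=cv2.INTER_CUBIC))"
```

```text
t 8.85 loc [-16.8   0.8 102.3] F press [-5.9  0.3  7.4] open 0.0001 q [  9.  -1. -10.  81.  -0. 115.]
```

View pics/s5.png

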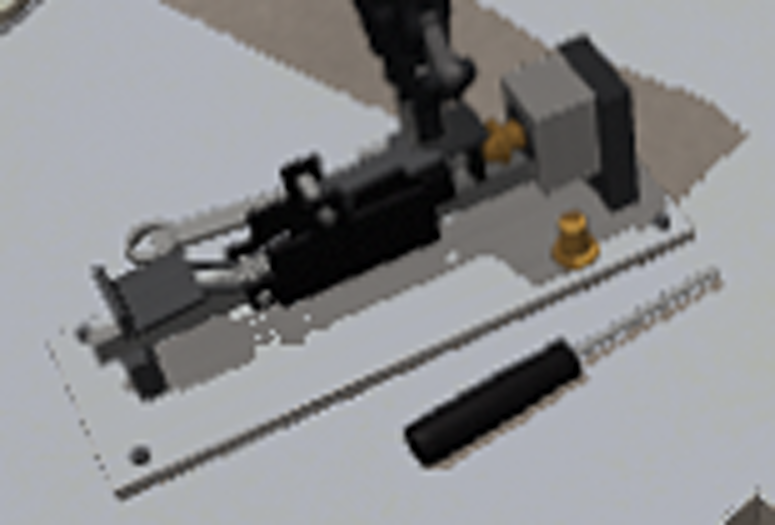

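>>> {"method": "carry_out", "body": {
  "increments": [
    [0,0,0,-6,-2,0,0],
    [0,0,0,-8,-2,0,0],
    [0,0,0,-8,-2,0,0],
    [0,0,0,-8,-3,0,0],
    [0,0,0,-6,-2,0,0],
    [0,0,0,0,0,0,0]
  ]
}}

```text
time: 9.65
ee_pos: [0.5035, 0.0713, 0.1387]
tcp_rot: [54.9, 89.9, 38.9]
wrist_force: [0.1, 0.3, 0.1]
opening: -0.0003
```

```bash
python3 -c "
from h import *
st()
cv2.imwrite('pics/s6.png',cv2.resize(vision.camera('scene')[165:270,105:260,::-1],None,fx=5,fy=5,interpolation=cv2.INTER_CUBIC))"
```

```text
t 9.65 loc [-27.1   0.7 138.7] F press [0.3 0.  0.1] open -0.0003 q [  8.  -2.  -7.  85.   0. 114.]
```

View pics/s6.png

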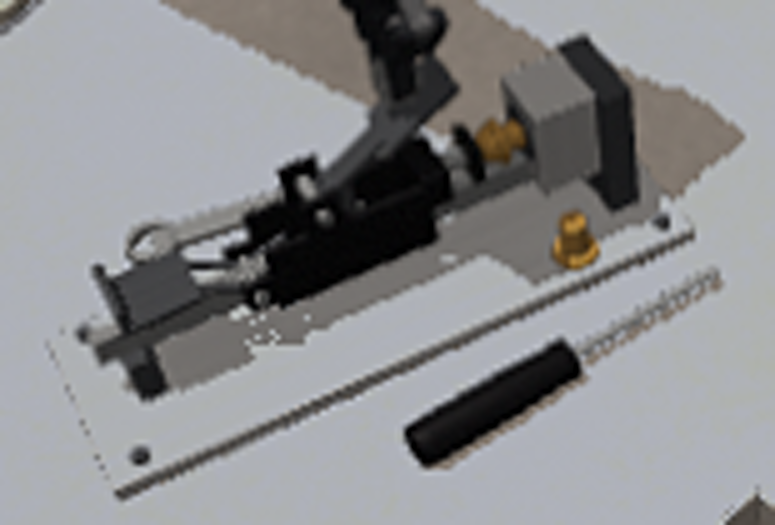

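>>> {"method": "carry_out", "body": {
  "increments": [
    [0,0,0,5,0,0,0],
    [0,0,0,4,1,0,0],
    [0,0,0,3,1.5,0,0],
    [0,0,0,3,1.5,0,0],
    [0,0,0,3,2,0,0],
    [0,0,0,3,2,0,0],
    [0,0,0,3,2,0,0],
    [0,0,0,0,0,0,0]
  ]
}}

```text
time: 10.7
ee_pos: [0.5062, 0.0808, 0.1149]
tcp_rot: [14.2, 90.0, -1.8]
wrist_force: [-1.2, -1.1, 8.8]
opening: 0.0001
```

```bash
python3 -c "
from h import *
st()"
```

```text
t 10.7 loc [-17.1   0.7 114.9] F press [-1.4  0.9  8.8] open 0.0001 q [  9.  -1.  -9.  82.  -0. 115.]
```

>>> {"method": "carry_out", "body": {
  "increments": [
    [0,0,0,3,2,0,0],
    [0,0,0,3,2,0,0],
    [0,0,0,3,2,0,0],
    [0,0,0,3,2,0,0],
    [0,0,0,0,0,0,0]
  ]
}}

```text
time: 11.32
ee_pos: [0.5083, 0.0884, 0.1029]
tcp_rot: [-7.3, 90.0, -23.3]
wrist_force: [-2.1, -2.2, 9.8]
opening: -0.0002
```

```bash
python3 -c "
from h import *
st()
cv2.imwrite('pics/s7.png',cv2.resize(vision.camera('scene')[165:270,105:260,::-1],None,fx=5,fy=5,interpolation=cv2.INTER_CUBIC))"
```

```text
t 11.32 loc [ -9.3   0.7 102.9] F press [-2.7  1.4  9.8] open -0.0002 q [ 10.  -0. -10.  81.  -0. 116.]
```

View pics/s7.png

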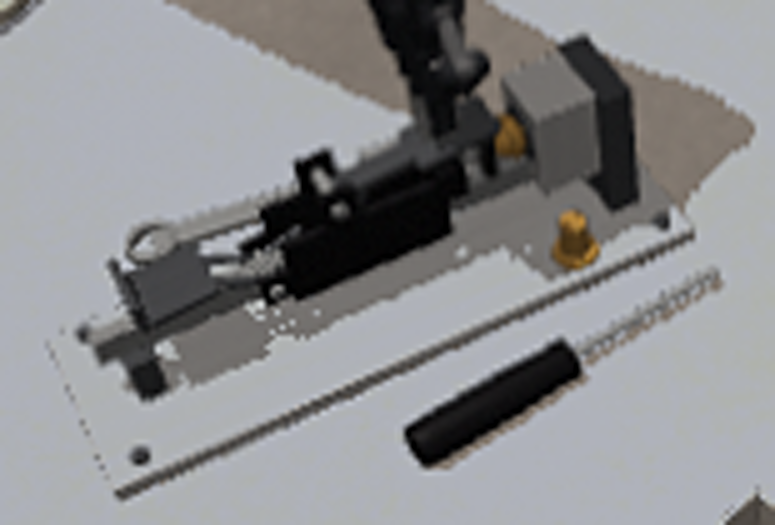

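>>> {"method": "carry_out", "body": {
  "increments": [
    [0,0,0,-6,-2,0,0],
    [0,0,0,-8,-2,0,0],
    [0,0,0,-8,-2,0,0],
    [0,0,0,-8,-3,0,0],
    [0,0,0,-5,-1,0,0],
    [0,0,0,0,0,0,0]
  ]
}}

```text
time: 12.12
ee_pos: [0.5057, 0.079, 0.1376]
tcp_rot: [67.9, 90.0, 51.9]
wrist_force: [-0.6, 0.3, 0.7]
opening: 0.0003
```

```bash
python3 -c "
from h import *
st()
cv2.imwrite('pics/s8.png',cv2.resize(vision.camera('scene')[165:270,105:260,::-1],None,fx=5,fy=5,interpolation=cv2.INTER_CUBIC))"
```

```text
t 12.12 loc [-19.1   0.7 137.6] F press [0.1 0.6 0.7] open 0.0003 q [  9.  -1.  -7.  85.   0. 115.]
```

View pics/s8.png

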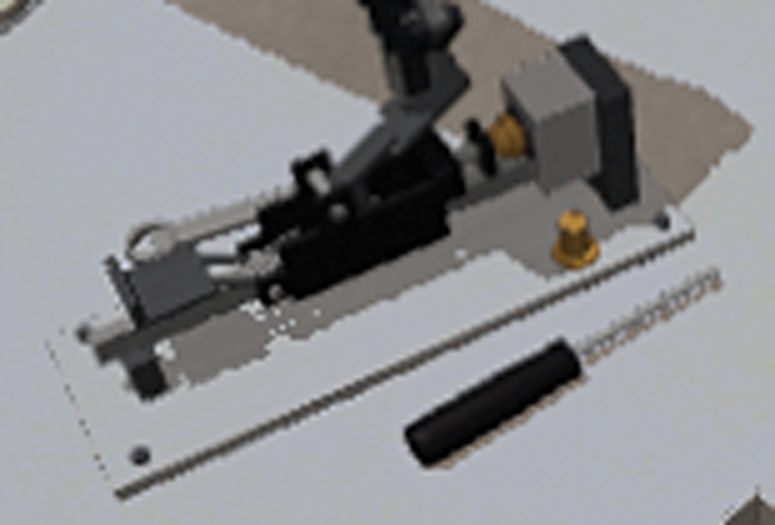

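>>> {"method": "carry_out", "body": {
  "increments": [
    [0,0,0,4,0,0,0],
    [0,0,0,4,1,0,0],
    [0,0,0,3,1.5,0,0],
    [0,0,0,3,1.5,0,0],
    [0,0,0,3,1.5,0,0],
    [0,0,0,3,1.5,0,0],
    [0,0,0,0,0,0,0]
  ]
}}

```text
time: 13.05
ee_pos: [0.5078, 0.0861, 0.1183]
tcp_rot: [51.6, 89.9, 35.6]
wrist_force: [-1.4, 2.1, 10.4]
opening: -0.0
```

```bash
python3 -c "
from h import *
st()"
```

```text
t 13.05 loc [-11.6   0.6 118.3] F press [ 1.6  1.9 10.4] open -0.0 q [ 10.  -1.  -8.  82.   0. 116.]
```

>>> {"method": "carry_out", "body": {
  "increments": [
    [0,0,0,2,1,0,0],
    [0,0,0,2,1,0,0],
    [0,0,0,0,0,0,0]
  ]
}}

```text
time: 13.42
ee_pos: [0.5085, 0.0886, 0.1147]
tcp_rot: [62.0, 89.8, 46.0]
wrist_force: [-2.8, 3.5, 13.1]
opening: -0.0001
```

>>> {"method": "carry_out", "body": {
  "increments": [
    [0,0,0,2,1,0,0],
    [0,0,0,0,0,0,0]
  ]
}}

```text
time: 13.68
ee_pos: [0.5089, 0.0897, 0.113]
tcp_rot: [62.8, 89.8, 46.8]
wrist_force: [-1.4, 4.6, 14.3]
opening: 0.0
```

>>> {"method": "carry_out", "body": {
  "increments": [
    [0,0,0,2,1,0,0],
    [0,0,0,0,0,0,0]
  ]
}}

```text
time: 13.92
ee_pos: [0.5092, 0.0909, 0.111]
tcp_rot: [66.3, 89.8, 50.4]
wrist_force: [-2.6, 6.4, 14.9]
opening: -0.0002
```

```bash
python3 -c "
from h import *
st()
cv2.imwrite('pics/s9.png',cv2.resize(vision.camera('scene')[165:270,105:260,::-1],None,fx=5,fy=5,interpolation=cv2.INTER_CUBIC))"
```

```text
t 13.93 loc [ -6.6   0.6 111. ] F press [ 5.4  4.2 14.9] open -0.0002 q [ 10.  -0.  -9.  81.   0. 116.]
```

View pics/s9.png

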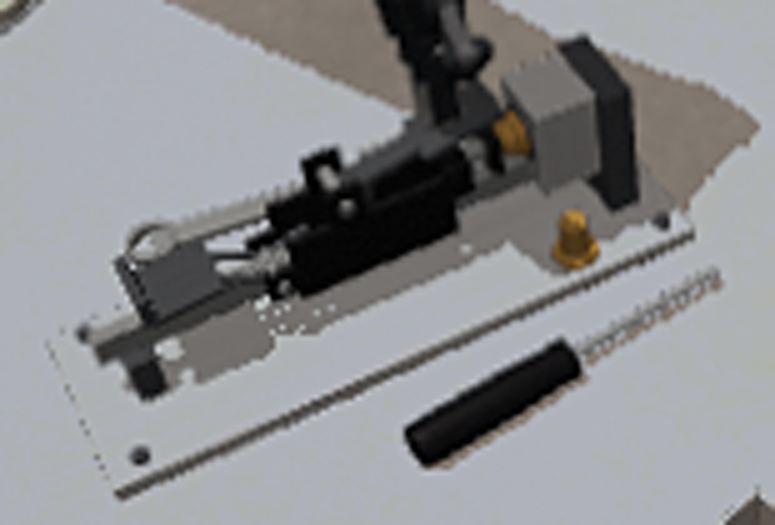

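```bash
python3 - <<'E'
from h import *
st()
im=vision.camera('scene')[:,:,::-1]
cv2.imwrite('pics/s9b.png',cv2.resize(im[175:210,190:240],None,fx=14,fy=14,interpolation=cv2.INTER_CUBIC))
cv2.imwrite('pics/s9full.png',im)
S=lambda x,y:((x+.5)/5+105-.5,(y+.5)/5+165-.5)
for x,y in((62,275),(80,275),(96,267),(112,260),(118,260)): print(loc(onz("scene",S(x,y),.092))[:2])
for out in (0,3,6):
  P=[wor([40-out,13.5*np.cos(a),78+13.5*np.sin(a)]) for a in np.linspace(0,6.28,13)]
  Q=[wor([35-out,13.5*np.cos(a),78+13.5*np.sin(a)]) for a in np.linspace(0,6.28,13)]
  print(out,np.round((proj("scene",P)-[190,175]+.5)*14).astype(int).tolist()); print("outer",np.round((proj("scene",Q)-[190,175]+.5)*14).astype(int).tolist())
print("dome home",(proj("scene",wor([24,0,78]))-[190,175]+.5)*14)
for c in ([40,22,105],[40,-22,105],[40,-22,60]): print(c,(proj("scene",wor(c))-[190,175]+.5)*14)
E
```

```text
t 13.97 loc [ -6.6   0.6 111.1] F press [ 5.8  3.3 15.1] open -0.0002 q [ 10.  -0.  -9.  81.   0. 116.]
[-217.42615126   18.21802977]
[-209.25982766   13.19330231]
[-200.32506439   14.10199373]
[-191.55820107   14.34343036]
[-188.83610038   12.66224423]
0 [[252, 181], [253, 162], [262, 159], [276, 172], [293, 199], [306, 232], [313, 262], [312, 280], [303, 283], [289, 269], [273, 243], [260, 211], [252, 181]]
outer [[230, 190], [231, 171], [239, 168], [254, 182], [270, 208], [283, 241], [291, 271], [290, 290], [281, 292], [267, 279], [251, 252], [237, 220], [230, 191]]
3 [[239, 187], [240, 168], [248, 164], [263, 178], [279, 205], [293, 237], [300, 267], [299, 286], [290, 289], [276, 275], [260, 248], [246, 216], [239, 187]]
outer [[217, 196], [217, 177], [226, 174], [240, 187], [256, 214], [270, 247], [277, 277], [276, 295], [268, 298], [253, 284], [237, 258], [224, 226], [217, 196]]
6 [[226, 192], [226, 173], [235, 170], [249, 183], [265, 210], [279, 243], [286, 273], [285, 292], [277, 294], [262, 280], [246, 254], [233, 222], [226, 192]]
outer [[203, 202], [204, 183], [212, 179], [226, 193], [242, 220], [256, 253], [264, 283], [263, 301], [254, 304], [240, 290], [224, 263], [211, 231], [203, 202]]
dome home [[210.49348037 251.24118734]]
[40, 22, 105] [[219.9782351   57.89879523]]
[40, -22, 105] [[321.0009983  188.64382827]]
[40, -22, 60] [[340.95527499 351.26189658]]
```

View pics/s9b.png

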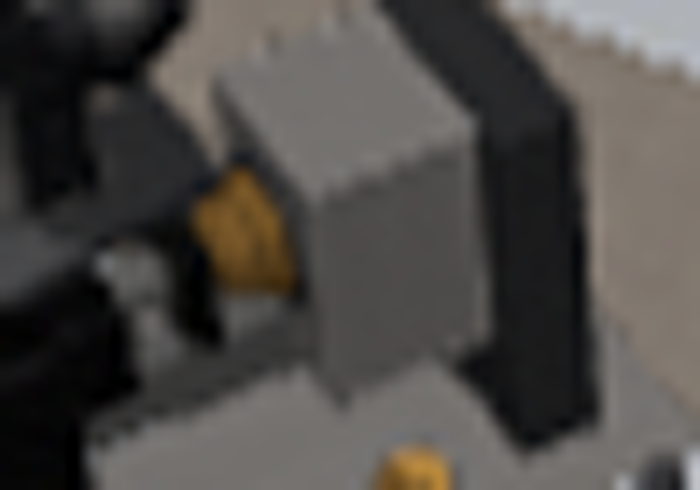

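>>> {"method": "carry_out", "body": {
  "increments": [
    [0,0,0,1,1.5,0,0],
    [0,0,0,1,1.5,0,0],
    [0,0,0,0,0,0,0]
  ]
}}

```text
time: 14.4
ee_pos: [0.5097, 0.0929, 0.1085]
tcp_rot: [48.5, 89.9, 32.5]
wrist_force: [-1.9, 1.9, 11.3]
opening: -0.0
```

```bash
python3 - <<'E'
from h import *
st()
im=vision.camera('scene')[:,:,::-1]
cv2.imwrite('pics/s10b.png',cv2.resize(im[175:210,190:240],None,fx=14,fy=14,interpolation=cv2.INTER_CUBIC))
E
```

```text
t 14.4 loc [ -4.5   0.6 108.5] F press [ 1.3  2.4 11.3] open -0.0 q [ 10.  -0.  -9.  81.   0. 116.]
```

View pics/s10b.png

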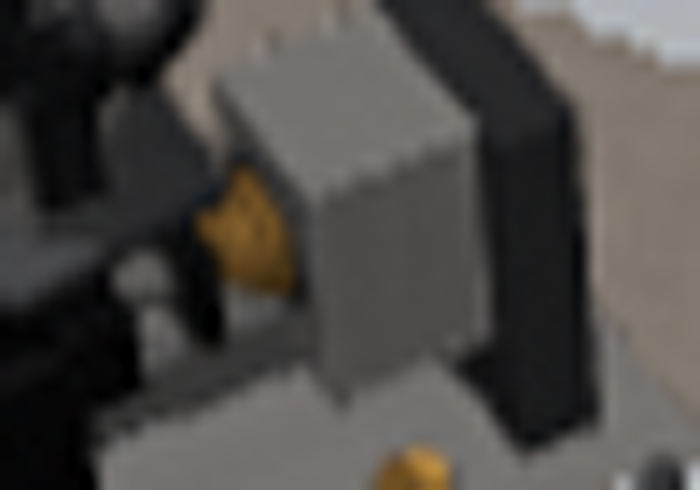

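>>> {"method": "carry_out", "body": {
  "increments": [
    [0,0,0,1.5,1.2,0,0],
    [0,0,0,1.5,1.2,0,0],
    [0,0,0,0,0,0,0]
  ]
}}

```text
time: 14.82
ee_pos: [0.5102, 0.0946, 0.1046]
tcp_rot: [4.4, 90.0, -11.6]
wrist_force: [0.2, -0.0, 2.4]
opening: -0.0001
```

>>> {"method": "carry_out", "body": {
  "increments": [
    [0,0,0,1.5,0.8,0,0],
    [0,0,0,0,0,0,0]
  ]
}}

```text
time: 15.08
ee_pos: [0.5102, 0.0951, 0.1025]
tcp_rot: [-92.3, 90.0, -108.3]
wrist_force: [0.1, -3.3, 3.0]
opening: 0.0001
```

```bash
python3 - <<'E'
from h import *
st()
im=vision.camera('scene')[:,:,::-1]
cv2.imwrite('pics/s11b.png',cv2.resize(im[175:210,190:240],None,fx=14,fy=14,interpolation=cv2.INTER_CUBIC))
E
```

```text
t 15.07 loc [ -2.3   0.8 102.5] F press [-3.1 -1.   3. ] open 0.0001 q [ 11.   0.  -9.  81.  -0. 117.]
```

View pics/s11b.png

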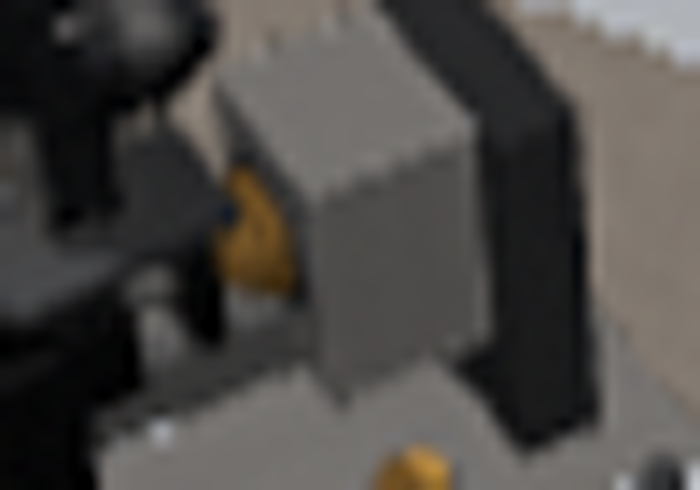

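>>> {"method": "carry_out", "body": {
  "increments": [
    [0,0,0,-6,-2,0,0],
    [0,0,0,-8,-2,0,0],
    [0,0,0,-8,-2,0,0],
    [0,0,0,-8,-3,0,0],
    [0,0,0,-5,-1,0,0],
    [0,0,0,0,0,0,0]
  ]
}}

```text
time: 15.88
ee_pos: [0.5077, 0.0858, 0.1381]
tcp_rot: [52.2, 90.0, 36.2]
wrist_force: [0.3, -0.4, 0.8]
opening: 0.0
```

```bash
python3 - <<'E'
from h import *
st()
im=vision.camera('scene')[:,:,::-1]
cv2.imwrite('pics/s12.png',cv2.resize(im[165:270,105:260],None,fx=5,fy=5,interpolation=cv2.INTER_CUBIC))
cv2.imwrite('pics/s12b.png',cv2.resize(im[175:210,190:240],None,fx=14,fy=14,interpolation=cv2.INTER_CUBIC))
E
```

```text
t 15.88 loc [-11.9   0.7 138.1] F press [-0.3 -0.4  0.8] open 0.0 q [ 10.  -1.  -6.  85.   0. 116.]
```

View pics/s12.png

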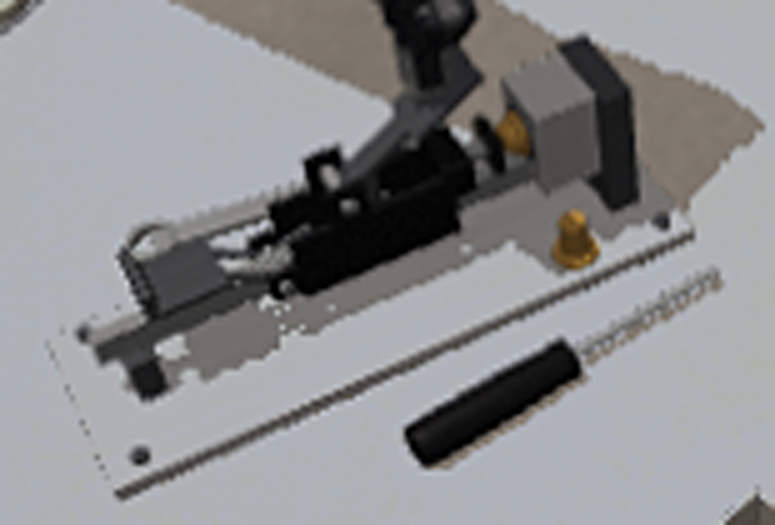

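View pics/s12b.png

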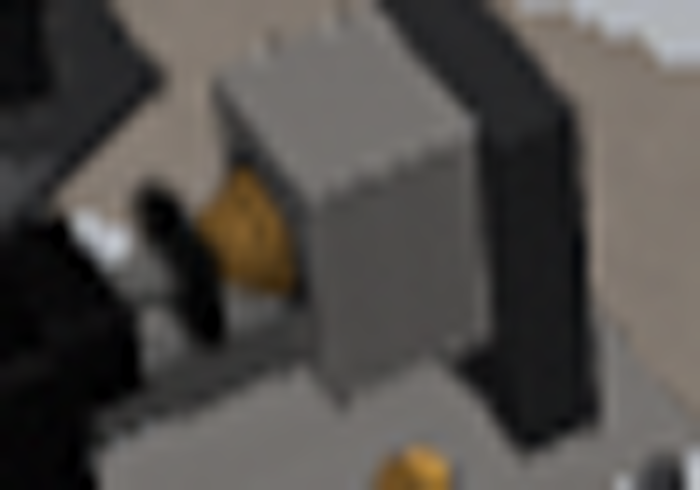

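```bash
python3 - <<'E'
from h import *
def g(f): return cv2.imread(f)
ims={"0":cv2.resize(g("pics/scene0.png")[165:270,105:260],None,fx=5,fy=5,interpolation=cv2.INTER_CUBIC)}
for n in("4","6","8","9","12"): ims[n]=g(f"pics/s{n}.png")
# lip/plate template from 0
t0=ims["4"][255:330,70:190]   # plate region incl lip
for n,im in ims.items():
    r=cv2.matchTemplate(im[200:380,20:300],t0,cv2.TM_CCOEFF_NORMED); _,v,_,l=cv2.minMaxLoc(r)
    hsv=cv2.cvtColor(im,cv2.COLOR_BGR2HSV); m=cv2.inRange(hsv,(8,110,70),(25,255,255)); m[180:]=0
    x,y=np.nonzero(m.T); 
    print(n,"lip",l[0]+20+0,l[1]+200,round(v,3),"orange right",np.percentile(x,[2,50,98]) if len(x) else None, "y",np.percentile(y,[2,98]))
def px(L): return (proj("scene",wor(L))[0]-[105,165]+.5)*5
a=px([-240+28,0,92])
for t in(28,36,44,52,56,58,60,62): print(t,px([-240+t,0,92])-a)
for o in(0,2,4,8): print("plug",o,px([40-o,-9,68]),px([40-o,-13.5,78]))
E
```

```text
0 lip 52 259 0.917 orange right [477. 498. 522.] y [122. 158.]
4 lip 70 255 1.0 orange right [476. 497. 521.] y [123. 158.]
6 lip 82 247 0.922 orange right [479. 498. 521.] y [122. 158.]
8 lip 95 241 0.903 orange right [491. 506. 521.] y [117. 153.]
9 lip 104 239 0.888 orange right [497. 512. 525.] y [113. 150.]
12 lip 108 234 0.864 orange right [498. 513. 526.] y [113.98 149.02]
28 [0. 0.]
36 [14.93849792 -6.25709503]
44 [ 29.81993396 -12.48760687]
52 [ 44.64351817 -18.69126284]
56 [ 52.03337984 -21.78293888]
58 [ 55.72278824 -23.32622531]
60 [ 59.40850023 -24.86780564]
62 [ 63.09050491 -26.40767618]
plug 0 [534.87581699 151.30244833] [536.94141849 143.42225801]
plug 2 [531.68071349 152.65653932] [533.71649845 144.78408487]
plug 4 [528.48147176 154.01244956] [530.48735071 146.14776956]
plug 8 [522.07057582 156.72972805] [524.01637412 148.8807129 ]
```

>>> {"method": "carry_out", "body": {
  "increments": [
    [0,0,0,4,0,0,0],
    [0,0,0,3,1.8,0,0],
    [0,0,0,3,1.6,0,0],
    [0,0,0,3,1.5,0,0],
    [0,0,0,2,1,0,0],
    [0,0,0,0,0,0,0]
  ]
}}

```text
time: 16.68
ee_pos: [0.5091, 0.0913, 0.1225]
tcp_rot: [-105.3, 90.0, -121.3]
wrist_force: [0.7, -2.4, 1.8]
opening: 0.0001
```

>>> {"method": "carry_out", "body": {
  "increments": [
    [0,0,0,1,0.4,0,0],
    [0,0,0,1,0.4,0,0],
    [0,0,0,0,0,0,0]
  ]
}}

```text
time: 17.05
ee_pos: [0.5092, 0.0922, 0.1207]
tcp_rot: [-131.3, 90.0, -147.3]
wrist_force: [0.4, -2.6, 3.0]
opening: 0.0001
```

```bash
python3 - <<'E'
from h import *
st()
E
```

```text
t 17.05 loc [ -5.4   0.9 120.7] F press [-2.4 -1.1  3. ] open 0.0001 q [ 10.  -0.  -8.  83.  -0. 116.]
```

>>> {"method": "carry_out", "body": {
  "increments": [
    [0,0,0,1,0.4,0,0],
    [0,0,0,1,0.4,0,0],
    [0,0,0,0,0,0,0]
  ]
}}

```text
time: 17.42
ee_pos: [0.5095, 0.0929, 0.119]
tcp_rot: [-32.3, 90.0, -48.3]
wrist_force: [-0.2, -3.2, 5.1]
opening: -0.0001
```

>>> {"method": "carry_out", "body": {
  "increments": [
    [0,0,0,1,0.4,0,0],
    [0,0,0,1,0.4,0,0],
    [0,0,0,0,0,0,0]
  ]
}}

```text
time: 17.8
ee_pos: [0.5098, 0.0936, 0.1173]
tcp_rot: [5.0, 90.0, -11.0]
wrist_force: [-1.7, -4.6, 8.8]
opening: -0.0
```

```bash
python3 - <<'E'
from h import *
st()
E
```

```text
t 17.8 loc [ -3.8   0.8 117.3] F press [-4.9  0.4  8.8] open -0.0 q [ 10.  -0.  -8.  82.  -0. 116.]
```

>>> {"method": "carry_out", "body": {
  "increments": [
    [0,0,0,1,0.2,0,0],
    [0,0,0,0.5,0.1,0,0],
    [0,0,0,0,0,0,0]
  ]
}}

```text
time: 18.18
ee_pos: [0.51, 0.0941, 0.1163]
tcp_rot: [29.2, 89.9, 13.2]
wrist_force: [-3.0, -4.4, 11.0]
opening: 0.0002
```

```bash
python3 - <<'E'
from h import *
st()
E
```

```text
t 18.18 loc [ -3.4   0.7 116.3] F press [-5.   1.6 11. ] open 0.0002 q [ 10.  -0.  -8.  82.   0. 116.]
```

>>> {"method": "carry_out", "body": {
  "increments": [
    [0,0,0,1,0.2,0,0],
    [0,0,0,0.5,0.1,0,0],
    [0,0,0,0,0,0,0]
  ]
}}

```text
time: 18.55
ee_pos: [0.5102, 0.0946, 0.1152]
tcp_rot: [42.6, 89.9, 26.6]
wrist_force: [-2.9, -3.3, 13.7]
opening: 0.0
```

```bash
python3 - <<'E'
from h import *
st()
E
```

```text
t 18.55 loc [ -2.8   0.7 115.2] F press [-3.9  1.9 13.7] open 0.0 q [ 10.  -0.  -8.  82.   0. 116.]
```

>>> {"method": "carry_out", "body": {
  "increments": [
    [0,0,0,1,0.3,0,0],
    [0,0,0,0,0,0,0],
    [0,0,0,0,0,0,0]
  ]
}}

```text
time: 18.92
ee_pos: [0.5104, 0.0951, 0.1144]
tcp_rot: [49.1, 89.9, 33.2]
wrist_force: [-2.7, -2.0, 13.7]
opening: 0.0001
```

```bash
python3 - <<'E'
from h import *
st()
im=vision.camera('scene')[:,:,::-1]
cv2.imwrite('pics/s13b.png',cv2.resize(im[175:210,190:240],None,fx=14,fy=14,interpolation=cv2.INTER_CUBIC))
E
```

```text
t 18.93 loc [ -2.3   0.6 114.4] F press [-2.6  2.1 13.7] open 0.0001 q [ 11.  -0.  -8.  82.   0. 117.]
```

View pics/s13b.png

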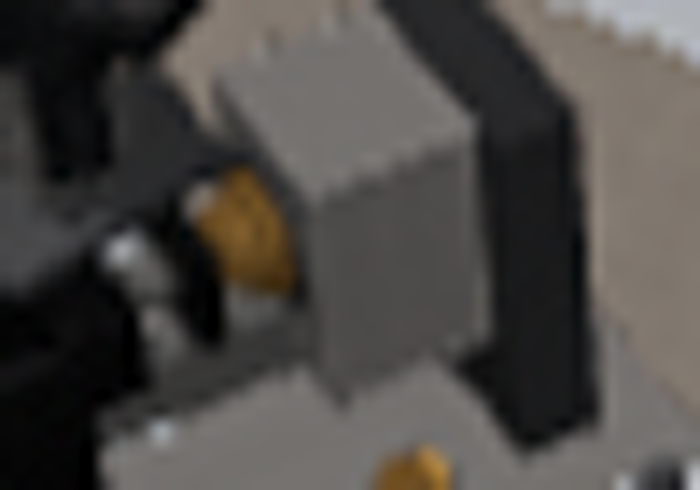

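>>> {"method": "carry_out", "body": {
  "increments": [
    [0,0,0,1,0.3,0,0],
    [0,0,0,0.5,0,0,0],
    [0,0,0,0,0,0,0]
  ]
}}

```text
time: 19.35
ee_pos: [0.5105, 0.0956, 0.1132]
tcp_rot: [53.5, 89.8, 37.5]
wrist_force: [-4.3, -0.4, 16.6]
opening: -0.0001
```

```bash
python3 - <<'E'
from h import *
st()
E
```

```text
t 19.35 loc [ -1.7   0.6 113.2] F press [-1.6  4.  16.6] open -0.0001 q [ 11.  -0.  -8.  82.   0. 117.]
```

>>> {"method": "carry_out", "body": {
  "increments": [
    [0,0,0,0,0,0,0],
    [0,0,0,0,0,0,0],
    [0,0,0,0,0,0,0],
    [0,0,0,0,0,0,0]
  ]
}}

```text
time: 19.85
ee_pos: [0.5105, 0.0956, 0.1133]
tcp_rot: [53.5, 89.8, 37.5]
wrist_force: [-3.7, -1.2, 16.1]
opening: 0.0
```

```bash
python3 - <<'E'
from h import *
st()
im=vision.camera('scene')[:,:,::-1]
cv2.imwrite('pics/s14full.png',im)
im=cv2.resize(im[165:270,105:260],None,fx=5,fy=5,interpolation=cv2.INTER_CUBIC)
cv2.imwrite('pics/s14.png',im)
E
```

```text
t 19.85 loc [ -1.7   0.6 113.3] F press [-2.2  3.3 16.1] open 0.0 q [ 11.  -0.  -8.  82.   0. 117.]
```

View pics/s14.png

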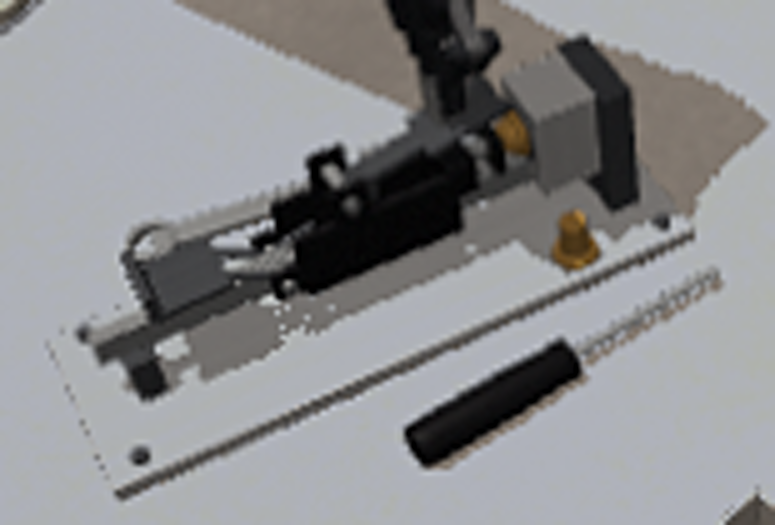

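>>> {"method": "carry_out", "body": {
  "increments": [
    [0,0,0,-4,-1,0,0],
    [0,0,0,-6,-2,0,0],
    [0,0,0,-7,-3,0,0],
    [0,0,0,-12,-3,0,0],
    [0,0,0,-30,0,0,0],
    [0,0,0,0,-40,0,0],
    [0,0,0,0,-40,0,0],
    [0,0,0,0,-40,0,0],
    [0,0,0,0,-34,0.6,0],
    [0,0,0,0,0,0,0]
  ]
}}

```text
time: 21.15
ee_pos: [0.4652, -0.0634, 0.1707]
tcp_rot: [83.2, 90.0, 67.1]
wrist_force: [-0.4, -0.5, -0.0]
opening: -0.0
```

```bash
python3 - <<'E'
from h import *
togo([-165,0,90])
im=vision.camera('scene')[:,:,::-1]
cv2.imwrite('pics/s15.png',cv2.resize(im[165:270,105:260],None,fx=5,fy=5,interpolation=cv2.INTER_CUBIC))
cv2.imwrite('pics/s15b.png',cv2.resize(im[175:210,190:240],None,fx=14,fy=14,interpolation=cv2.INTER_CUBIC))
cv2.imwrite('pics/s15full.png',im)
t=vision.camera('top')[:,:,::-1]
cv2.imwrite('pics/t15.png',cv2.resize(cv2.convertScaleAbs(t[180:300,230:400],alpha=1.8),None,fx=4.7,fy=4.7,interpolation=cv2.INTER_CUBIC))
E
```

```text
t 21.15 loc [-167.1    0.3  170.7] F press [-0.6  0.2 -0. ] open -0.0 q [-8. -7. -8. 89.  0. 98.]
tool shift mm [80.7  2.   0.3]
turn 1 [-0.16  0.   -0.03]
turn -1 [ 1.7984e+02 -4.0000e-02 -0.0000e+00]
tool axes in press: [[0.0, 1.0, -0.003], [-0.0, -0.003, -1.0], [-1.0, 0.0, 0.0]]
```

View pics/s15.png

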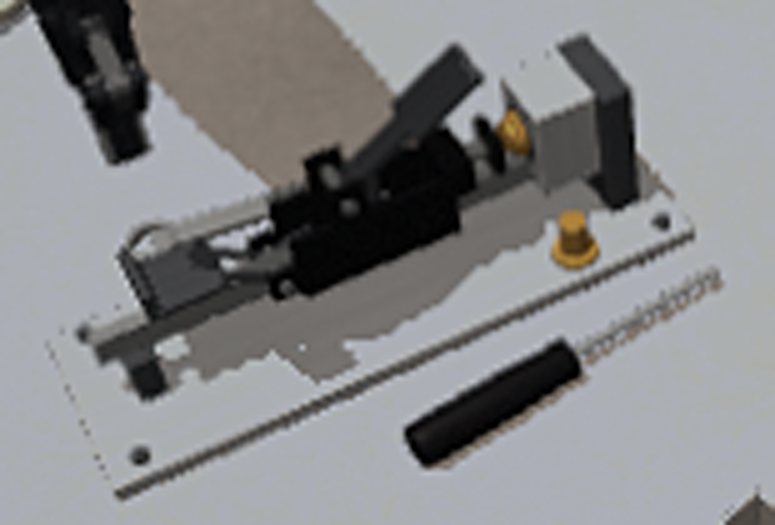

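View pics/t15.png

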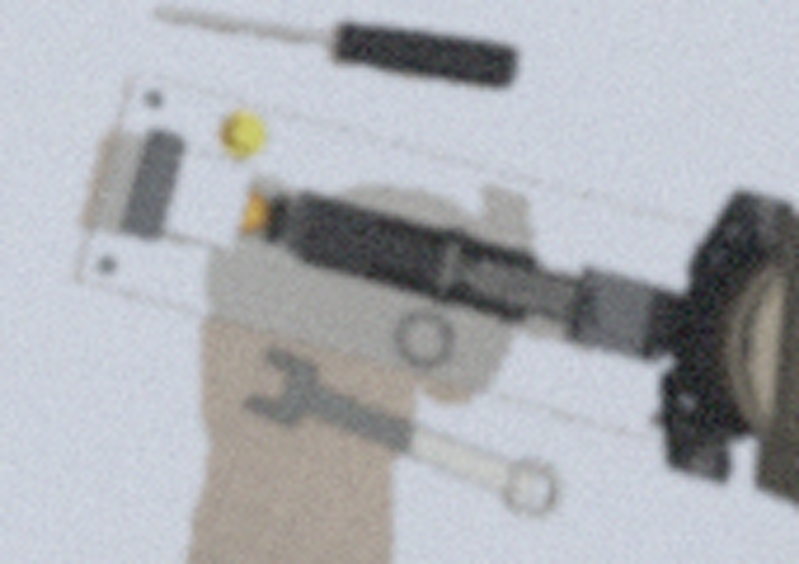

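```bash
python3 - <<'E'
from h import *
T=lambda x,y:((x+.5)/4.7+230-.5,(y+.5)/4.7+180-.5)
for a in((588,268),(572,340),(580,305)): print(loc(onz("top",T(*a),.080)))
# front trigger
print(loc(onz("top",T(298,222),.148)))
for o in (0,3): print("collar px top", [((proj("top",wor([x-o,0,91]))[0]-[230,180]+.5)*4.7) for x in(40,35)])
print("holder top edge",[((proj("top",wor([40,y,105]))[0]-[230,180]+.5)*4.7) for y in(-22,0,22)])
t=cv2.imread("pics/t15.png"); cv2.imwrite("pics/t15b.png",cv2.resize(t[150:270,180:340],None,fx=4.5,fy=4.5))
E
```

```text
[-143.55110047  -18.49906356   80.        ]
[-144.67476266   19.61957364   80.        ]
[-144.24306309    1.09116033   80.        ]
[ 13.09382872   0.45709062 148.        ]
collar px top [array([238.79354679, 207.78818376]), array([248.14040334, 210.3833788 ])]
collar px top [array([244.40122573, 209.34515562]), array([253.75026538, 211.94107877])]
holder top edge [array([251.60292466, 165.88796485]), array([240.33426141, 207.54828024]), array([229.02679572, 249.37333064])]
```

View pics/t15b.png

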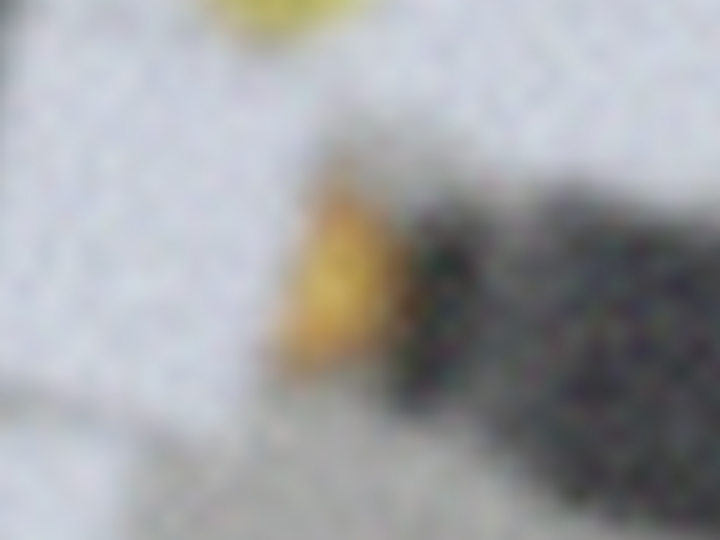

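View pics/s15b.png

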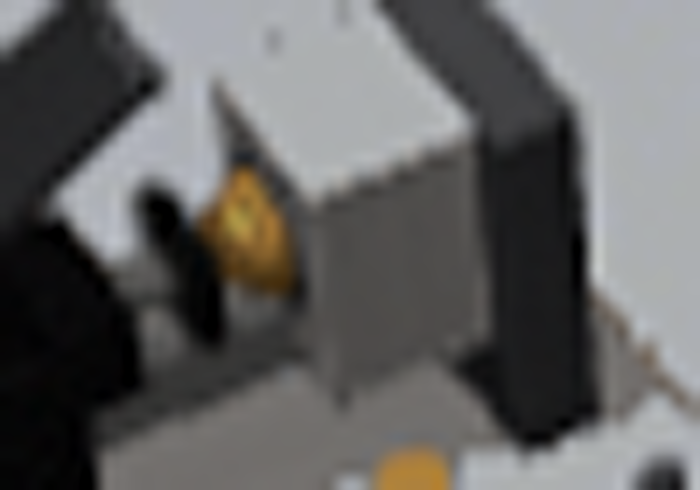

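>>> {"method": "carry_out", "body": {
  "increments": [
    [0,0,0,35,1,0,0],
    [0,0,0,35,1,0,0],
    [0,0,0,12,0,0,0],
    [0,0,0,3,0,0,0],
    [0,0,0,3,0,0,0],
    [0,0,0,0,0,0,0]
  ]
}}

```text
time: 22.0
ee_pos: [0.4667, -0.0601, 0.0831]
tcp_rot: [11.1, 89.9, -4.9]
wrist_force: [-0.0, -0.2, 0.3]
opening: 0.0002
```

```bash
python3 - <<'E'
from h import *
st()
im=vision.camera('scene')[:,:,::-1]
cv2.imwrite('pics/s16.png',cv2.resize(im[165:270,105:260],None,fx=5,fy=5,interpolation=cv2.INTER_CUBIC))
E
```

```text
t 22.0 loc [-163.4   -0.2   83.1] F press [-0.2 -0.   0.3] open 0.0002 q [ -7.  -6. -17.  79.   0.  99.]
```

View pics/s16.png

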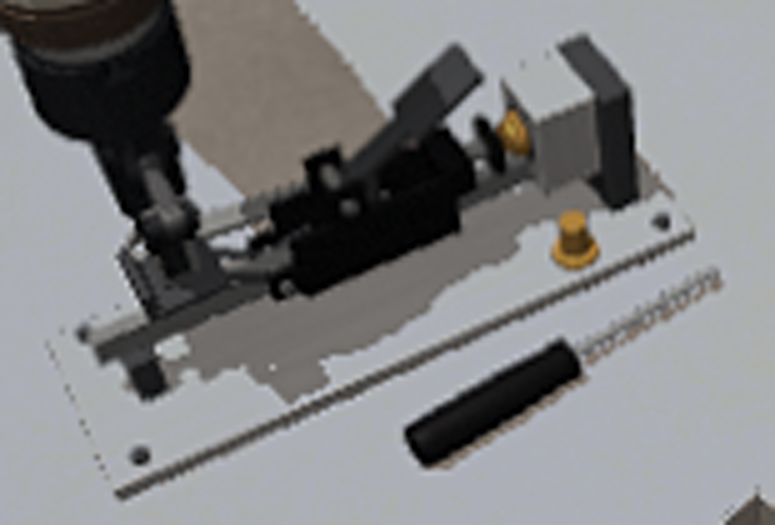

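>>> {"method": "carry_out", "body": {
  "increments": [
    [0,0,0,2,0,0,0],
    [0,0,0,2,-0.5,0,0],
    [0,0,0,2,-1,0,0],
    [0,0,0,2,-1,0,0],
    [0,0,0,0,0,0,0]
  ]
}}

```text
time: 22.68
ee_pos: [0.4658, -0.0627, 0.0744]
tcp_rot: [-9.0, 90.0, -25.0]
wrist_force: [1.2, -0.8, 2.2]
opening: 0.0001
```

>>> {"method": "carry_out", "body": {
  "increments": [
    [0,0,0,1,-0.7,0,0],
    [0,0,0,1,-0.7,0,0],
    [0,0,0,0,0,0,0]
  ]
}}

```text
time: 23.05
ee_pos: [0.4652, -0.0638, 0.0722]
tcp_rot: [150.1, 90.0, 134.1]
wrist_force: [1.0, 0.3, 2.1]
opening: -0.0001
```

```bash
python3 - <<'E'
from h import *
st()
E
```

```text
t 23.05 loc [-167.5    0.3   72.2] F press [ 0.6 -0.9  2.1] open -0.0001 q [ -8.  -6. -19.  78.   0.  98.]
```

>>> {"method": "carry_out", "body": {
  "increments": [
    [0,0,0,0.8,-0.5,0,0],
    [0,0,0,0.7,-0.4,0,0],
    [0,0,0,0,0,0,0]
  ]
}}

```text
time: 23.42
ee_pos: [0.465, -0.0645, 0.0711]
tcp_rot: [69.1, 90.0, 53.1]
wrist_force: [-0.7, 1.1, 4.7]
opening: 0.0001
```

```bash
python3 - <<'E'
from h import *
st()
E
```

```text
t 23.43 loc [-168.2    0.2   71.1] F press [0.8 0.9 4.7] open 0.0001 q [ -8.  -6. -19.  77.   0.  98.]
```

>>> {"method": "carry_out", "body": {
  "increments": [
    [0,0,0,0,-2,0,0],
    [0,0,0,0,-2,0,0],
    [0,0,0,0,-2,0,0],
    [0,0,0,0,-2,0,0]
  ]
}}

```text
time: 23.92
ee_pos: [0.4626, -0.0725, 0.0706]
tcp_rot: [178.9, 90.0, 162.9]
wrist_force: [-0.4, 2.9, 1.3]
opening: -0.0003
```

```bash
python3 - <<'E'
from h import *
st()
im=vision.camera('scene')[:,:,::-1]
cv2.imwrite('pics/s17.png',cv2.resize(im[165:270,105:260],None,fx=5,fy=5,interpolation=cv2.INTER_CUBIC))
E
```

```text
t 23.93 loc [-176.5    0.4   70.6] F press [2.6 1.1 1.3] open -0.0003 q [ -9.  -6. -19.  77.   0.  97.]
```

View pics/s17.png

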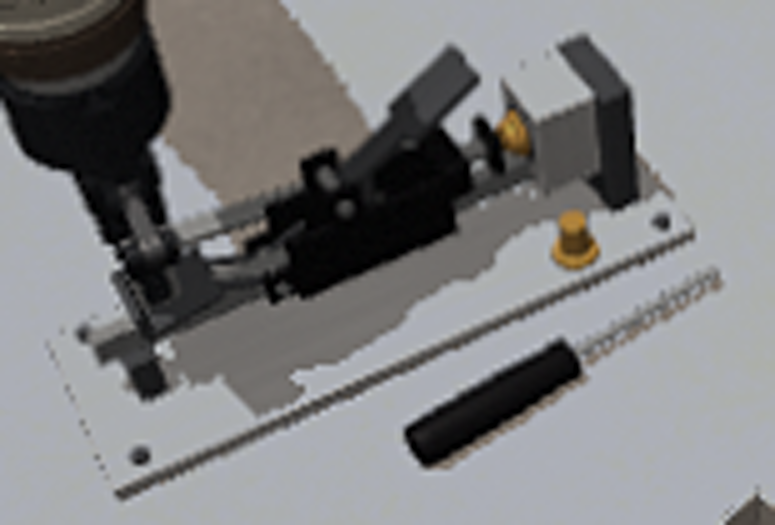

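>>> {"method": "carry_out", "body": {
  "increments": [
    [0,0,0,0.8,-1,0,0],
    [0,0,0,0.7,-2,0,0],
    [0,0,0,0,-2,0,0],
    [0,0,0,0,-2,0,0]
  ]
}}

```text
time: 24.48
ee_pos: [0.4608, -0.0792, 0.0694]
tcp_rot: [59.2, 90.0, 43.2]
wrist_force: [-0.7, 3.0, 4.1]
opening: 0.0001
```

```bash
python3 - <<'E'
from h import *
st()
im=vision.camera('scene')[:,:,::-1]
cv2.imwrite('pics/s18.png',cv2.resize(im[165:270,105:260],None,fx=5,fy=5,interpolation=cv2.INTER_CUBIC))
E
```

```text
t 24.48 loc [-183.4    0.2   69.4] F press [2.7 1.5 4.1] open 0.0001 q [-10.  -6. -19.  77.   0.  96.]
```

View pics/s18.png

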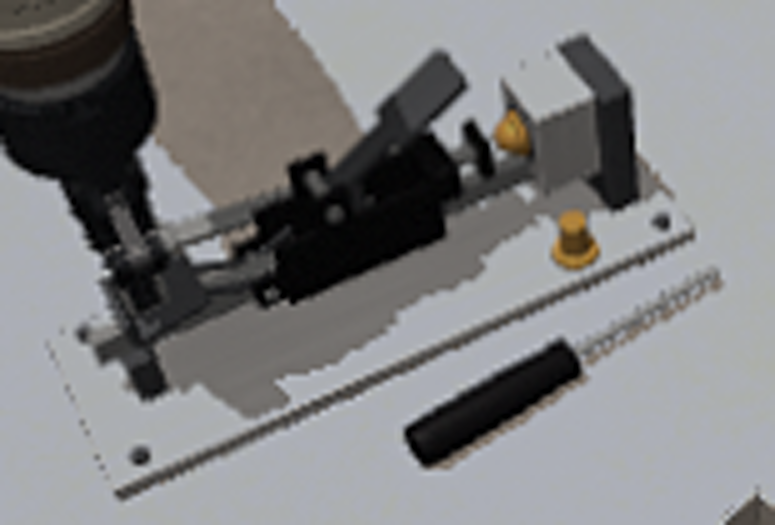

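>>> {"method": "carry_out", "body": {
  "increments": [
    [0,0,0,0,-3,0,0],
    [0,0,0,0,-3,0,0],
    [0,0,0,0,-3,0,0],
    [0,0,0,0,-3,0,0],
    [0,0,0,0,-3,0,0],
    [0,0,0,0,-3,0,0],
    [0,0,0,0,-3,0,0],
    [0,0,0,0,-3,0,0],
    [0,0,0,0,-3,0,0],
    [0,0,0,0,-3,0,0]
  ]
}}

```text
time: 25.78
ee_pos: [0.4525, -0.1082, 0.0693]
tcp_rot: [135.1, 90.0, 119.0]
wrist_force: [-1.4, 3.5, 5.0]
opening: -0.0006
```

```bash
python3 - <<'E'
from h import *
st()
im=vision.camera('scene')[:,:,::-1]
cv2.imwrite('pics/s19.png',cv2.resize(im[165:270,105:260],None,fx=5,fy=5,interpolation=cv2.INTER_CUBIC))
E
```

```text
t 25.77 loc [-213.6    0.3   69.3] F press [3.  2.3 5. ] open -0.0006 q [-13.  -7. -19.  77.   0.  93.]
```

View pics/s19.png

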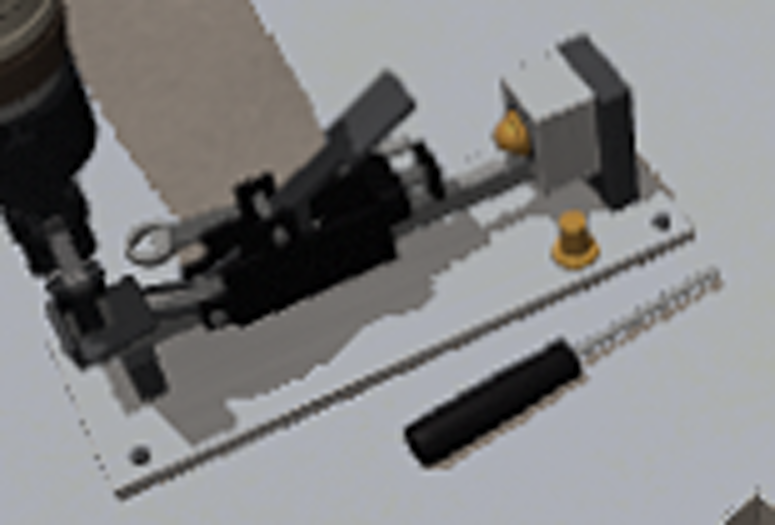

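>>> {"method": "carry_out", "body": {
  "increments": [
    [0,0,0,0,-3,0,0],
    [0,0,0,0,-3,0,0],
    [0,0,0,0,-3,0,0],
    [0,0,0,0,-3,0,0],
    [0,0,0,0,-1,0,0],
    [0,0,0,0,-1,0,0]
  ]
}}

```text
time: 26.58
ee_pos: [0.4486, -0.1216, 0.0693]
tcp_rot: [-112.4, 90.0, -128.5]
wrist_force: [-0.5, 2.4, 5.6]
opening: -0.0002
```

>>> {"method": "carry_out", "body": {
  "increments": [
    [0,0,0,0,-1,0,0],
    [0,0,0,0,-1,0,0]
  ]
}}

```text
time: 26.82
ee_pos: [0.4481, -0.1235, 0.0694]
tcp_rot: [-61.1, 90.0, -77.1]
wrist_force: [-1.2, 4.8, 5.0]
opening: 0.0005
```

>>> {"method": "carry_out", "body": {
  "increments": [
    [0,0,0,0,-1,0,0],
    [0,0,0,0,-1,0,0]
  ]
}}

```text
time: 27.08
ee_pos: [0.4475, -0.1254, 0.0694]
tcp_rot: [-82.6, 90.0, -98.7]
wrist_force: [-0.2, 3.5, 5.4]
opening: -0.0
```

```bash
python3 - <<'E'
from h import *
st()
im=vision.camera('scene')[:,:,::-1]
cv2.imwrite('pics/s20.png',cv2.resize(im[165:270,105:260],None,fx=5,fy=5,interpolation=cv2.INTER_CUBIC))
E
```

```text
t 27.07 loc [-231.6    0.3   69.4] F press [3.3 1.1 5.4] open -0.0 q [-16.  -7. -19.  77.  -0.  90.]
```

View pics/s20.png

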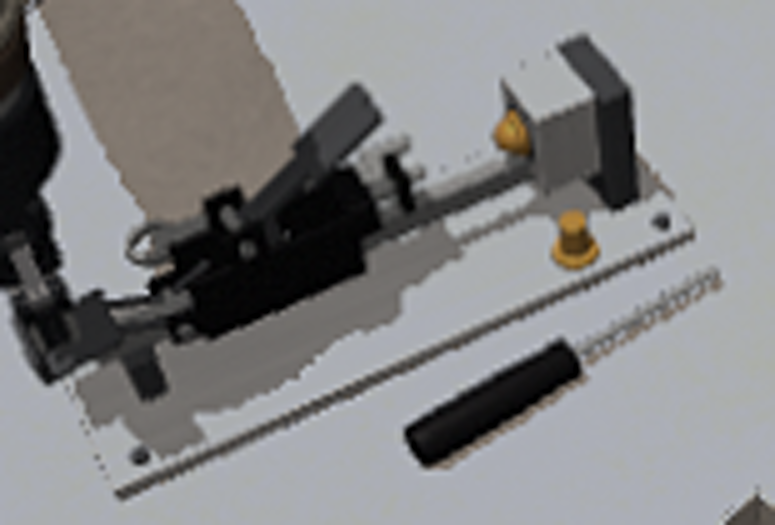

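>>> {"method": "carry_out", "body": {
  "increments": [
    [0,0,0,0,-1,0,0],
    [0,0,0,0,-1,0,0]
  ]
}}

```text
time: 27.38
ee_pos: [0.4469, -0.1274, 0.0693]
tcp_rot: [-114.9, 90.0, -130.9]
wrist_force: [-1.4, 3.2, 4.4]
opening: 0.0002
```

```bash
python3 -c "
from h import *
st()"
```

```text
t 27.38 loc [-233.6    0.3   69.3] F press [2.7 2.2 4.4] open 0.0002 q [-16.  -7. -19.  77.  -0.  90.]
```

>>> {"method": "carry_out", "body": {
  "increments": [
    [0,0,0,0,-1,0,0],
    [0,0,0,0,-1,0,0]
  ]
}}

```text
time: 27.62
ee_pos: [0.4464, -0.1293, 0.0693]
tcp_rot: [-121.4, 90.0, -137.4]
wrist_force: [-0.3, 2.8, 5.2]
opening: -0.0001
```

>>> {"method": "carry_out", "body": {
  "increments": [
    [0,0,0,0,-1,0,0],
    [0,0,0,0,0,0,0]
  ]
}}

```text
time: 27.88
ee_pos: [0.4462, -0.1298, 0.0693]
tcp_rot: [94.9, 89.9, 78.9]
wrist_force: [0.0, 5.8, 4.9]
opening: -0.0002
```

```bash
python3 -c "
from h import *
st()"
```

```text
t 27.88 loc [-236.2    0.3   69.3] F press [5.6 1.6 4.9] open -0.0002 q [-16.  -7. -19.  77.   0.  90.]
```

>>> {"method": "carry_out", "body": {
  "increments": [
    [0,0,0,0,-0.8,0,0],
    [0,0,0,0,0,0,0]
  ]
}}

```text
time: 28.12
ee_pos: [0.4462, -0.1299, 0.0692]
tcp_rot: [92.1, 89.9, 76.1]
wrist_force: [1.3, 10.0, 4.6]
opening: -0.0
```

```bash
python3 -c "
from h import *
st()"
```

```text
t 28.12 loc [-236.3    0.3   69.2] F press [9.9 1.5 4.6] open -0.0 q [-16.  -7. -19.  77.   0.  90.]
```

>>> {"method": "carry_out", "body": {
  "increments": [
    [0,0,0,0,0.7,0,0],
    [0,0,0,-2,0,0,0],
    [0,0,0,-3,0.5,0,0],
    [0,0,0,-3,1,0,0],
    [0,0,0,-4,2,0,0],
    [0,0,0,-6,2,0,0],
    [0,0,0,-12,0,0,0],
    [0,0,0,-30,0,0,0],
    [0,0,0,-40,0,0,0],
    [0,0,0,-40,0,0,0],
    [0,0,0,-20,0,0,0],
    [0,0,0,0,0,0,0]
  ]
}}

```text
time: 29.62
ee_pos: [0.4483, -0.1253, 0.2311]
tcp_rot: [-6.9, 89.8, -22.9]
wrist_force: [-0.5, 0.8, -0.1]
opening: 0.0006
```

>>> {"method": "carry_out", "body": {
  "increments": [
    [0,0,0,0,-50,0,0],
    [0,0,0,0,-50,0,0],
    [0,0,0,0,-50,0,0],
    [0,0,0,0,0,0,0]
  ]
}}

```text
time: 30.12
ee_pos: [0.4049, -0.2714, 0.2278]
tcp_rot: [-178.9, 89.9, 164.9]
wrist_force: [-0.0, -0.0, 0.5]
opening: -0.0
```

```bash
python3 - <<'E'
from h import *
st()
im=vision.camera('scene')[:,:,::-1]
cv2.imwrite('pics/s21.png',cv2.resize(im[165:270,105:260],None,fx=5,fy=5,interpolation=cv2.INTER_CUBIC))
t=vision.camera('top')[:,:,::-1]
cv2.imwrite('pics/t21.png',cv2.resize(cv2.convertScaleAbs(t[180:300,230:400],alpha=1.8),None,fx=4.7,fy=4.7,interpolation=cv2.INTER_CUBIC))
E
```

```text
t 30.12 loc [-383.7    1.   227.8] F press [-0.1  0.   0.5] open -0.0 q [-34.  -4.   1.  95.  -0.  72.]
```

View pics/s21.png

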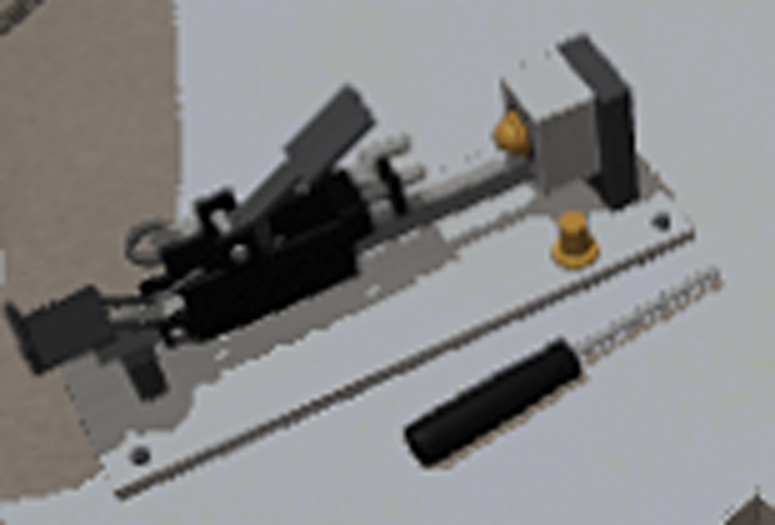

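View pics/t21.png

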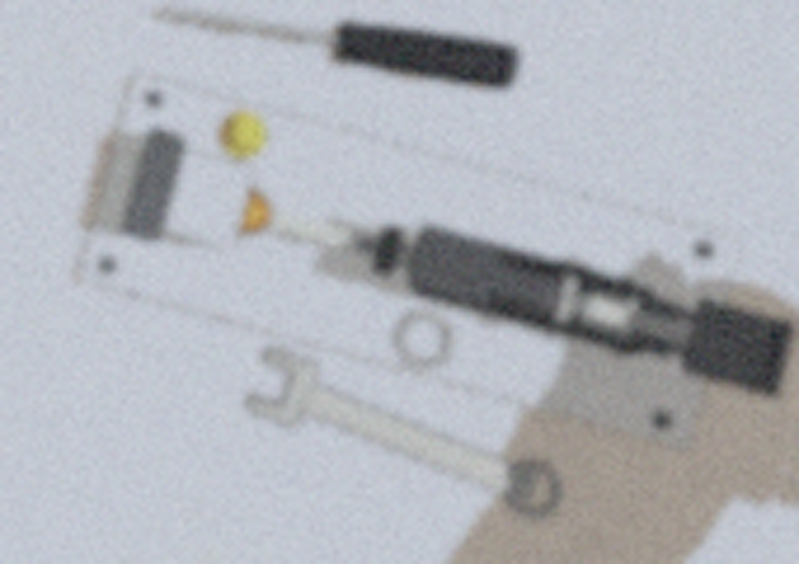

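```bash
python3 - <<'E'
from h import *
T=lambda x,y:((x+.5)/4.7+230-.5,(y+.5)/4.7+180-.5)
S=lambda x,y:((x+.5)/5+105-.5,(y+.5)/5+165-.5)
for n,F,cam in(("pics/t21.png",T,"top"),("pics/topc.png",T,"top"),("pics/s21.png",S,"scene"),("pics/scc.png",S,"scene")):
    im=cv2.imread(n); m=cv2.inRange(cv2.cvtColor(im,cv2.COLOR_BGR2HSV),(5,90,70),(25,255,255))
    k,l,s,c=cv2.connectedComponentsWithStats(m)
    for i in range(1,k):
        if s[i,4]>200:
            p=np.argwhere(l==i)[:,::-1]; L=np.array([loc(onz(cam,F(*q),.078)) for q in p[::3]])
            print(n,s[i],"local x range z78",np.percentile(L[:,0],[1,50,99]).round(1),"y",np.percentile(L[:,1],[1,99]).round(1))
print("holder edge top", loc(onz("top",T(244,222),.105)))
im=cv2.imread("pics/s21.png")[80:200,450:620]; cv2.imwrite("pics/z.png",cv2.resize(im,None,fx=4.5,fy=4.5,interpolation=cv2.INTER_CUBIC))
for n in("pics/t21.png","pics/topc.png"): print(cv2.imread(n).shape)
z=[cv2.resize(cv2.imread(n)[150:270,180:340],None,fx=2.4,fy=2.4) for n in("pics/t21.png","pics/topc.png")]; cv2.imwrite("pics/zt.png",np.hstack(z))
E
```

```text
pics/t21.png [245 197  22  32 500] local x range z78 [24.4 29.9 33.9] y [-7.5  8.4]
pics/topc.png [ 247  200   46   38 1250] local x range z78 [11.1 21.3 33.6] y [-8.7  9.5]
pics/s21.png [ 495  109   35   44 1027] local x range z78 [22.1 32.4 41.2] y [-12.7  16.8]
pics/s21.png [ 552  210   47   60 1710] local x range z78 [ 9.8 23.3 35.6] y [-106.6  -69.2]
pics/scc.png [ 474  117   52   47 1677] local x range z78 [ 9.  22.4 38.9] y [-16.4  14.5]
pics/scc.png [ 552  210   47   60 1842] local x range z78 [10.1 24.  35.1] y [-106.7  -69.3]
holder edge top [ 35.97496002   6.75787776 105.        ]
(564, 799, 3)
(564, 799, 3)
```

View pics/z.png

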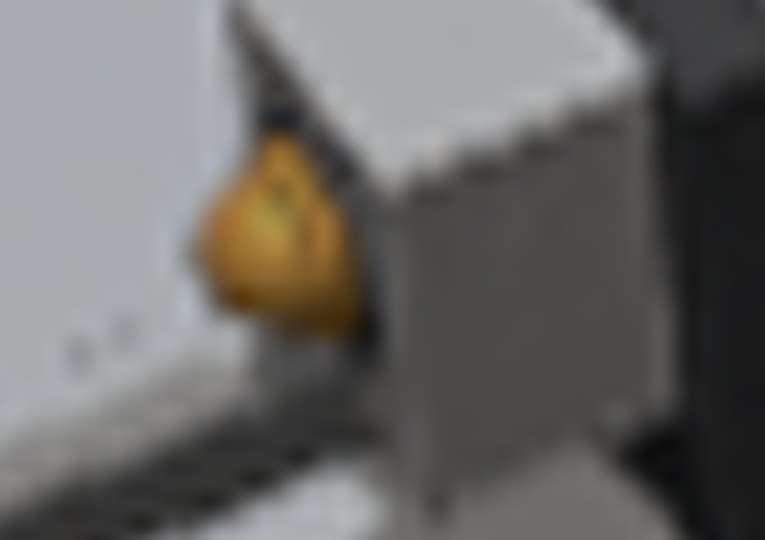

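View pics/zt.png

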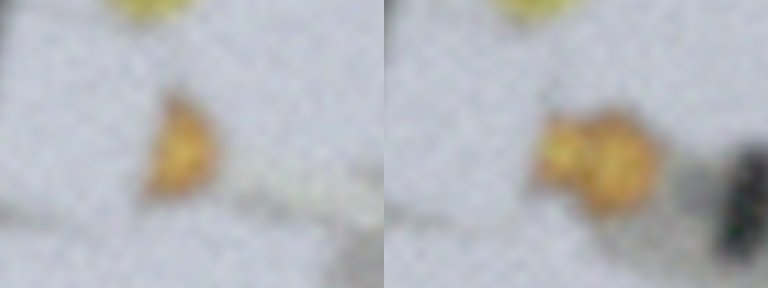

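```bash
python3 -c "
from h import *
T=lambda x,y:((x+.5)/4.7+230-.5,(y+.5)/4.7+180-.5)
print(loc(onz('top',T(690,330),.08)), loc(onz('top',T(782,360),.092)))
from workcell import job_done
print(job_done())"
```

```text
[-201.81148676   -1.71738952   80.        ] [-246.68820337    0.71684746   92.        ]
the job is handed in; nothing more can be done
None
```

The plug is home, and the head is back at its stop with the trigger and release lever let go. I handed the job in at about 30 s.

**Pressing:** I pumped five strokes with closed fingers. On the fifth, the push on the trigger stiffened by about 2 N per mm and held at 16 N for about half a second. By your figures that is roughly 28 N on the pad, over the 20 N needed and below the 45 N crush limit.

**Release:** I held the lever down at about 5 N and dragged the head back by its lip. It stopped dead at 10 N, where a further 0.8 mm commanded moved it less than 0.1 mm. I then lifted clear.

**Last checks:**
- **Plug:** it moved about 13 mm. The dome's end measures x 24.4 in the top camera against 24 for home. The scene camera gives 22.1, and its pictures alone left up to about 3 mm of doubt. I rely on the stiffening and the top view for flush.
- **Head:** the thumb plate's front edge is at x -202, against -200 expected at the stop, which is within camera error.
- **Everything else:** the spare plug, ring, wrench and screwdriver look unmoved in the close-up pictures. I did not re-check the jar, tray and box, but the arm never went near them.

**Unexplained:** late in the fourth stroke the trigger force dropped from 15 N to 3 N. I think a ratchet tooth slipped, or the finger stuck and let go, but I did not confirm either. That is why I added the fifth stroke.

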